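# Fetch the pattern weight from behind the bottles

## Task

The steel pattern weight is hemmed in at the back of the wooden desk tray by a jar, a square bottle and a can. Stand these three on the light pad, then set the weight down on the ring drawn in the middle of the paper pattern, centred in it, and after that stand the jar, the bottle and the can back in the tray, each on the very spot where it stood at the start. Keep the three upright all the time, and leave the eraser, the pencil sharpener and the roll of tape where they are.

Things in the scene. Friction and masses are not known exactly. Their poses are not given: they have to be found in the camera images.
- jar_mid (a point): Round clear glass jar of buttons with a white lid: upright cylinder, 58 mm in diameter, 84 mm high, about 0.22 kg, loose, stands in the tray at the start. The point is its centre, 42 mm above its foot; z up. It must go back to where this point is at the start.
- bottle_mid (a point): Square amber glass ink bottle with a paper label and a narrow round black cap: body 46 x 46 mm and 62 mm high, then a 24 mm wide neck and a 30 mm wide cap up to 88 mm; about 0.2 kg, loose, stands in the tray at the start. The point is its centre line, 44 mm above its foot; x and y point square to its flat sides, z up. It must go back to where this point is at the start.
- can_mid (a point): Slim round aluminium spray can with a grey cap: upright cylinder, 40 mm in diameter, 92 mm high, about 0.15 kg, loose, stands in the tray at the start. The point is its centre, 46 mm above its foot; z up. It must go back to where this point is at the start.
- weight_mid (a point): Steel pattern weight: squat round block, 56 mm in diameter and 36 mm high, with a 36 mm wide, 4 mm thick dark disc on top (40 mm in all); about 0.55 kg, loose, stands in the tray near the middle of its far half. The point is its centre, 20 mm above its foot; z up.
- tray: Shallow wooden tray, fixed: 200 mm (its x, to its back, away from the robot) by 240 mm (its y), walls 5 mm, rim 17 mm and inner floor 5 mm above the table. Origin: centre of its underside. Jar, bottle and can stand in changing order at x -48 (front: free room left and right) and at x +15, y +-68 (sides: free room in front and behind), the weight at x +30, y 0, all +-3 mm.
- pad_top (a point): Light pad, fixed: flat black frame 260 mm (its x) by 190 mm (its y), 6 mm thick, with a white panel; the side area for the jar, the bottle and the can. The point is the centre of its upper face; x along its length, z up.
- sheet_mark (a point): Paper pattern, fixed: stiff white sheet 240 mm (its x) by 170 mm (its y), 3 mm thick, with a dark outline of a garment piece and in its middle a drawn ring 70 mm in diameter with a small cross. The point is the centre of the ring on the upper face; z up.
- eraser_mid (a point): Eraser in a paper sleeve, loose bystander in one front corner of the tray: 20 x 46 x 12 mm (x, y, z). The point is its centre, 6 mm above its underside. Must stay where it is.
- sharpener_mid (a point): Small steel pencil sharpener, loose bystander in the other front corner of the tray: 18 x 30 x 14 mm (x, y, z). The point is its centre, 7 mm above its underside. Must stay where it is.
- tape_mid (a point): Roll of brown tape lying flat on the paper pattern near its far end, loose bystander: ring 50 mm outside, 40 mm inside, 18 mm high. The point is its centre, 9 mm above the sheet. Must stay where it is.
There are look-alikes about, which are no part of the job. What is shaped like the part that bears jar_mid but red is not meant.

How it is judged (in metres and radians):
On the way, in this order (a step that is already met when the one before it is completed fails the run):
1. the jar, the bottle and the can all stand upright on the light pad, let go, while the weight is still where it was (x of jar_mid in the frame of pad_top between -0.13 and 0.13 m and y of jar_mid in the frame of pad_top between -0.095 and 0.095 m and z of jar_mid in the frame of pad_top between 0.037 and 0.047 m and angle between each of jar_mid, bottle_mid, can_mid's own z axis and vertical below 0.12 rad and x of bottle_mid in the frame of pad_top between -0.13 and 0.13 m and y of bottle_mid in the frame of pad_top between -0.095 and 0.095 m and z of bottle_mid in the frame of pad_top between 0.039 and 0.049 m and x of can_mid in the frame of pad_top between -0.13 and 0.13 m and y of can_mid in the frame of pad_top between -0.095 and 0.095 m and z of can_mid in the frame of pad_top between 0.041 and 0.051 m and contact force between the fingers and jar below 0.3 N and contact force between the fingers and bottle below 0.3 N and contact force between the fingers and can below 0.3 N and distance of weight_mid from where it was at the start of the episode below 0.02 m), for 0.2 s.
2. the weight stands on the ring of the paper pattern, let go, while the other three still stand on the light pad (horizontal distance between weight_mid and sheet_mark below 0.015 m and z of weight_mid in the frame of sheet_mark between 0.015 and 0.025 m and angle between each of weight_mid, jar_mid, bottle_mid, can_mid's own z axis and vertical below 0.12 rad and contact force between the fingers and weight below 0.3 N and x of jar_mid in the frame of pad_top between -0.13 and 0.13 m and y of jar_mid in the frame of pad_top between -0.095 and 0.095 m and z of jar_mid in the frame of pad_top between 0.037 and 0.047 m and x of bottle_mid in the frame of pad_top between -0.13 and 0.13 m and y of bottle_mid in the frame of pad_top between -0.095 and 0.095 m and z of bottle_mid in the frame of pad_top between 0.039 and 0.049 m and x of can_mid in the frame of pad_top between -0.13 and 0.13 m and y of can_mid in the frame of pad_top between -0.095 and 0.095 m and z of can_mid in the frame of pad_top between 0.041 and 0.051 m), for 0.2 s.
At the end, for the whole second after the job is handed in: The weight stands flat on the paper pattern, its centre within 15 mm of the ring's centre; the jar, the bottle and the can each stand upright within 15 mm of where they stood at the start; all are released and at rest (horizontal distance between weight_mid and sheet_mark below 0.015 m and z of weight_mid in the frame of sheet_mark between 0.015 and 0.025 m and angle between each of weight_mid, jar_mid, bottle_mid, can_mid's own z axis and vertical below 0.12 rad and linear speed of each of weight, jar, bottle, can below 0.02 m/s and distance of each of jar_mid, bottle_mid, can_mid from where it was at the start of the episode below 0.015 m); the robot touches nothing.
It fails at once if the jar, the bottle or the can is tipped over (angle between any of jar_mid, bottle_mid, can_mid's own z axis and vertical above 0.6 rad).
It fails at once if the eraser is pushed away by more than 30 mm (distance of eraser_mid from where it was at the start of the episode above 0.03 m).
It fails at once if the pencil sharpener is pushed away by more than 30 mm (distance of sharpener_mid from where it was at the start of the episode above 0.03 m).
It fails at once if the roll of tape is pushed away by more than 30 mm (distance of tape_mid from where it was at the start of the episode above 0.03 m).
It also fails if it takes over 147 s, if anything falls off the work surface, if the arm or the gripper's body presses on something with over 40 N, if the wrist force passes 120 N, or if a joint passes its speed limit or range.

## Robot

A 6-joint arm with a two-finger parallel gripper is mounted at the origin on the work surface. World frame = base frame: x ahead of the robot, y to its left, z up, the work surface at z = 0. Lengths are in mm, angles in rad, forces in N, time in s.
With the tool pointing down it reaches from about 350 to 875 mm from the base axis. Payload 4.2 kg.
Tool frame: the origin (TCP) lies at the very end of the fingers, on their centre line; the grasp point (between the pads) lies 19 mm behind it; z points along the fingers, y is the line along which they close (so a half turn about z gives the same grasp; the last joint's range is limited). The gripper opens to 85 mm and grips with 20 to 120 N. Pads are 22 mm wide; open, the fingers measure 114 mm over their backs; the gripper's body (76 mm by 85 mm) begins 54 mm behind the grasp point. The pads swing forward as they close: fully open they stand 13 mm farther back than shut.
Start: joints at [1.381, 0.385, 0.008, 0, -1.194, -0.259], TCP at [271.144, 563.099, 231.312] pointing down, gripper open.
Joint ranges: [-3.14, 3.14], [-1.21, 2.06], [-1.07, 1.41], [-3.16, 2.05], [-2.99, -0.16], [-3.1, 3.1]. Speed limits (rad/s): [2.79, 2.79, 3.14, 3.14, 3.14, 3.14].

## Interface

Orientations are given as a unit quaternion [x, y, z, w].
In Python, from bench import arm, optics gives the robot as it stands. The module is installed in compiled form; this text tells all that it offers.
- The arm moves only by the tool step_arm, never from a script. Its argument "motion" is a list of rows, each an object with "dr": the turn, a rotation vector about the tool's x, y, z in units of 8 degrees (1.0 is 8 degrees), a list of three; "slide": the shift along the tool's x, y, z in mm, a list of three; "jaw": the finger opening in mm, from 0 to 85.4. A call has exactly 8 rows; each row is the pose to reach, as a shift and turn from the pose commanded when the call began, along the tool's axes at that moment; what a row does not reach only later rows make up. A row lasts 1/8 s, in which the tool goes at most 62.5 mm and 10.7 degrees, less where a joint would pass 70% of its speed; a pose out of reach is approached as far as the arm can. A call with a gripper value outside its range is refused whole. The fingers move at their own pace and stop on an object; the grip force is fixed at half the most. Time passes only in rows, so rows that repeat a pose let the fingers close, or fill a call up. It gives the time, the measured TCP pose, the force, the opening and the grip force at its end, in the units of the state.
- arm.read_state(): the state, without advancing time (a new reading comes with each control period).
- optics.get_image(name): name is "scene" or "top" or "wrist"; returns the picture (384x512x3 uint8, blue, green, red); there is no depth.
- optics.camera_info(name): a dict with "camera_matrix" (3x3 intrinsics, pixels), "view" (4x4, takes a point from world to camera coordinates); the wrist camera has in their place "T_tool_cam" (4x4, takes a point from camera to tool coordinates, whose origin is the TCP and whose axes are the flange's). Camera axes: x right, y up, looking along -z (the intrinsics and any distortion apply to the point x, -y, -z); pixel columns grow to the right and rows downward; lengths in mm; the calibration is good to about 2 mm. A picture is of the moment at which its call begins: read the wrist's pose just before it. camera_info takes no time and is no camera call.
- arm.job_done(): hands the job in; it is judged then, once.
The state is a dict: "clock": time; "joints": joint angles; "joint_vel": joint speeds; "joint_efforts": joint torques, N m; "position": TCP position; "ee_rot": TCP orientation; "contact_force": force on the tool from outside, world axes, zero at the start; "wrist_torque": the same for the moment, N m; "gripper_width": finger opening in mm; "grasp_force": force on a finger pad.
Only numpy, scipy, OpenCV 4.12 (cv2) and the standard library are available. Lean on these libraries where they do the work, as an engineer would, in place of code of your own. Each camera call takes 0.05 s, during which the arm holds its last target. There are 200 camera calls.

## Working session

There is one attempt and no reset: what is moved stays moved. The work goes in short steps, Python scripts to look and compute and a tool call to move; the robot and the scene stay as the last step left them, time stands still between calls to the robot, and variables do not carry over. Pictures are saved under pics/ and viewed, at most 14 in all, crops included, and the job is handed in when it is done.

Besides the shell and the picture viewer there is one more tool, called after ">>>" as name(argument=value, ...), one argument or row to a line, values as JSON. step_arm: Moves the arm, as the interface text tells. Its arguments: {"type":"object","properties":{"motion":{"type":"array","items":{"type":"object","properties":{"dr":{"type":"array","items":{"type":"number"}},"slide":{"type":"array","items":{"type":"number"}},"jaw":{"type":"number"}}}}},"required":["motion"]}

```bash
mkdir -p pics; cat > h.py <<'E'
import numpy as np, cv2
from bench import arm, optics
from scipy.spatial.transform import Rotation as R
def cam(name):
    i=optics.camera_info(name); K=np.array(i["camera_matrix"],float)
    if "view" in i: V=np.array(i["view"],float)
    else:
        s=arm.read_state(); T=np.eye(4); T[:3,:3]=R.from_quat(s["ee_rot"]).as_matrix(); T[:3,3]=s["position"]
        V=np.linalg.inv(T@np.array(i["T_tool_cam"],float))
    return K,V,np.array(i.get("distortion",i.get("dist_coeffs",np.zeros(5))),float)
def ray(c,uv,z):
    K,V,D=c; p=cv2.undistortPoints(np.array([[uv]],float),K,D)[0,0]
    C=np.linalg.inv(V); d=C[:3,:3]@np.array([p[0],-p[1],-1]); o=C[:3,3]
    return o+d*(z-o[2])/d[2]
def proj(c,P):
    K,V,D=c; q=V[:3,:3]@np.array(P,float)+V[:3,3]
    return cv2.projectPoints(np.array([[q[0],-q[1],-q[2]]]),np.zeros(3),np.zeros(3),K,D)[0][0,0]
E
python3 - <<'E'
from h import *
print(arm.read_state())
for n in("top","scene","wrist"):
    i=optics.camera_info(n); print(n,i)
    cv2.imwrite(f"pics/{n}0.png",optics.get_image(n))
E
```

```text
{'clock': 0.0, 'joints': array([ 1.38058427e+00,  3.85554325e-01,  6.61093375e-03, -5.00238703e-04,
       -1.19396419e+00, -2.58600704e-01]), 'joint_vel': array([-0.00047111,  0.00105438, -0.00054599,  0.00176841, -0.00019155,
       -0.00177511]), 'joint_efforts': array([-2.17905936e-04, -3.92290485e+01,  1.88406086e+01,  4.18613479e+00,
       -4.55878529e-03, -5.52391327e-06]), 'position': array([270.91438951, 562.58701536, 230.21689917]), 'ee_rot': array([ 9.74905266e-01, -2.22617505e-01, -1.96247080e-04,  1.06295891e-03]), 'contact_force': array([ 0.62688332,  0.01855626, -0.54641759]), 'wrist_torque': array([ 0.02513836, -0.01863577,  0.00675268]), 'grasp_force': 0.0, 'gripper_width': 85.34171886925941}
top {'camera_matrix': array([[370.56330432,   0.        , 249.46103377],
       [  0.        , 370.56330432, 193.77551029],
       [  0.        ,   0.        ,   1.        ]]), 'view': array([[ 5.21534069e-03, -9.99693480e-01,  2.42021953e-02,
        -4.13726438e+01],
       [ 9.84082740e-01,  9.43015129e-03,  1.77460514e-01,
        -5.32853119e+02],
       [-1.77634349e-01, 
[... 510 characters left out ...]
 [ 4.81810415e-01, -6.07019157e-01,  6.31970306e-01,
        -1.21845235e+03],
       [ 0.00000000e+00,  0.00000000e+00,  0.00000000e+00,
         1.00000000e+00]])}
wrist {'camera_matrix': array([[339.65288496,   0.        , 249.72335588],
       [  0.        , 339.65288496, 190.03697777],
       [  0.        ,   0.        ,   1.        ]]), 'T_tool_cam': array([[-1.47517216e-03,  9.48047431e-01,  3.18125593e-01,
         8.16031271e+01],
       [ 9.99998911e-01,  1.38499655e-03,  5.09635626e-04,
        -1.68049317e+00],
       [ 4.25558964e-05,  3.18125998e-01, -9.48048441e-01,
        -1.42574922e+02],
       [ 0.00000000e+00,  0.00000000e+00,  0.00000000e+00,
         1.00000000e+00]])}
```

```bash
python3 - <<'E'
import cv2
cv2.imwrite("pics/top0b.png",cv2.resize(cv2.imread("pics/top0.png"),(800,600),interpolation=cv2.INTER_CUBIC))
E
```

```text
(no output)
```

View pics/top0b.png

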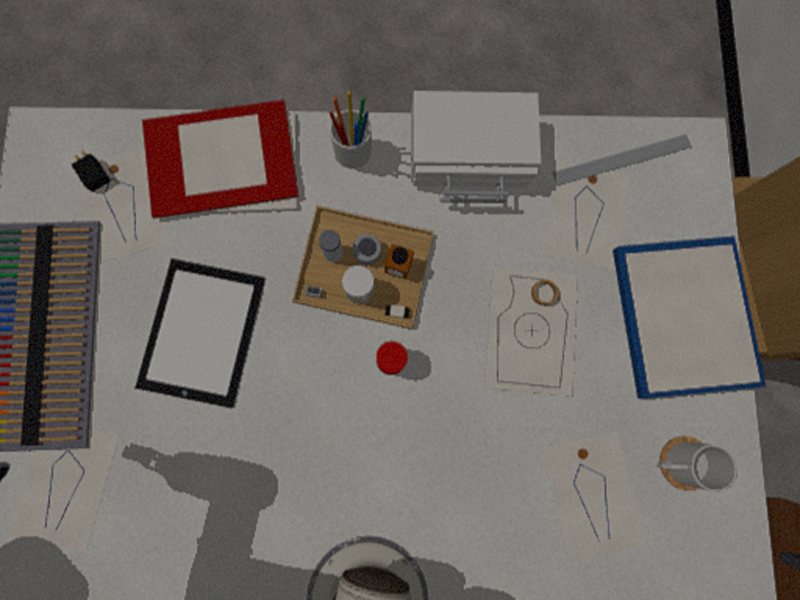

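View pics/scene0.png

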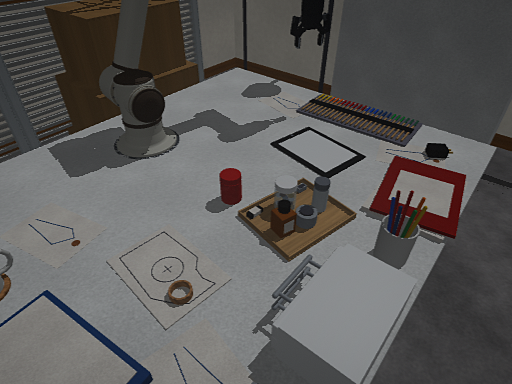

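The top view (scaled 1.5625x) shows the tray's corners at (318,207), (434,232), (412,327) and (293,302). In it are the can at (330,240), weight (368,247), bottle cap (401,256) and jar lid (358,281). The pad is at left, (200,333), and the ring cross at (532,331). The red look-alike jar is at (392,358).

```bash
python3 - <<'E'
from h import *
c=cam("top"); s=512/800
f=lambda u,v,z:ray(c,(u*s,v*s),z)
np.set_printoptions(precision=1,suppress=True)
tc=np.array([f(*p,17) for p in[(318,207),(434,232),(412,327),(293,302)]]); print("tray",tc,tc.mean(0))
print("sides",[np.linalg.norm(tc[i]-tc[i-1]) for i in range(4)])
d=tc[0]+tc[1]-tc[2]-tc[3]; ty=np.arctan2(d[1],d[0]); print("tray yaw",np.degrees(ty))
pc=np.array([f(*p,6) for p in[(172,260),(265,276),(235,407),(136,388)]]); print("pad",pc,pc.mean(0),[np.linalg.norm(pc[i]-pc[i-1]) for i in range(4)])
d=pc[0]+pc[1]-pc[2]-pc[3]; print("pad yaw",np.degrees(np.arctan2(d[1],d[0])))
print("ring",f(532,331,3),"tape",f(545,292,21),"redjar",f(392,358,84))
M=R.from_euler('z',ty).as_matrix()
for n,u,v,z in[("can",330,238,97),("weight",368,244,45),("bottle",401,255,93),("jar",358,281,89),("eraser",398,312,17),("sharp",315,293,19)]:
    p=f(u,v,z); print(n,p,"in tray",M.T@(p-tc.mean(0)))
st=arm.read_state(); Rm=R.from_quat(st["ee_rot"]).as_matrix(); print(Rm)
E
```

```text
tray [[ 731.1  105.7   17. ]
 [ 682.3 -125.2   17. ]
 [ 491.8  -81.2   17. ]
 [ 538.5  148.6   17. ]] [610.9  12.   17. ]
sides [np.float64(197.30084544845855), np.float64(236.02183539595134), np.float64(195.52130462691457), np.float64(234.491272885349)]
tray yaw -12.779887853970978
pad [[622.  389.9   6. ]
 [591.8 206.8   6. ]
 [338.6 252.    6. ]
 [372.9 439.4   6. ]] [481.3 322.    6. ] [np.float64(254.04227067745686), np.float64(185.61631411051098), np.float64(257.2282770088406), np.float64(190.52032018359537)]
pad yaw -10.684577670562732
ring [ 487.9 -317.     3. ] tape [ 562.3 -340.6   21. ] redjar [426.3 -41.1  84. ]
can [643.6  73.7  97. ] in tray [18.3 67.4 80. ]
weight [648.    4.9  45. ] in tray [37.8  1.3 28. ]
bottle [614.2 -56.5  93. ] in tray [ 18.3 -66.1  76. ]
jar [565.5  21.6  89. ] in tray [-46.4  -0.7  72. ]
eraser [520.8 -54.1  17. ] in tray [-73.3 -84.4   0. ]
sharp [556.2 106.6  19. ] in tray [-74.3  80.1   2. ]
[[ 0.9 -0.4 -0. ]
 [-0.4 -0.9 -0. ]
 [ 0.   0.  -1. ]]
```

>>> step_arm(
  motion=[
    {"dr": [0,0,-0.2],"slide": [36,21,0],"jaw": 85},
    {"dr": [0,0,-0.4],"slide": [72,43,0],"jaw": 85},
    {"dr": [0,0,-0.6],"slide": [108,64,0],"jaw": 85},
    {"dr": [0,0,-0.8],"slide": [144,86,0],"jaw": 85},
    {"dr": [0,0,-1.0],"slide": [180,107,0],"jaw": 85},
    {"dr": [0,0,-1.2],"slide": [216,128,0],"jaw": 85},
    {"dr": [0,0,-1.4],"slide": [252,150,0],"jaw": 85},
    {"dr": [0,0,-1.6],"slide": [287,171,0],"jaw": 85},
  ],
)

```text
clock: 1.15
position: [456.0, 283.2, 231.1]
ee_rot: [0.994, -0.112, -0.0, 0.0]
contact_force: [0.8, -0.3, 0.6]
gripper_width: 84.8
grasp_force: 0.0
```

>>> step_arm(
  motion=[
    {"dr": [0,0,0],"slide": [40,38,0],"jaw": 85},
    {"dr": [0,0,0],"slide": [80,76,0],"jaw": 85},
    {"dr": [0,0,0],"slide": [120,114,0],"jaw": 85},
    {"dr": [0,0,0],"slide": [160,152,0],"jaw": 85},
    {"dr": [0,0,0],"slide": [200,190,0],"jaw": 85},
    {"dr": [0,0,0],"slide": [242,231,0],"jaw": 85},
    {"dr": [0,0,0],"slide": [242,231,0],"jaw": 85},
    {"dr": [0,0,0],"slide": [242,231,0],"jaw": 85},
  ],
)

```text
clock: 2.15
position: [639.4, 5.0, 230.6]
ee_rot: [0.994, -0.113, -0.001, 0.0]
contact_force: [-0.3, 0.6, 0.0]
gripper_width: 84.9
grasp_force: 0.0
```

```bash
python3 - <<'E'
from h import *
s=arm.read_state(); print(s["position"],s["clock"],s["ee_rot"],s["joints"])
im=optics.get_image("wrist"); cv2.imwrite("pics/w1.png",im)
c=cam("wrist"); import pickle; pickle.dump(c,open("w1.pkl","wb"))
cv2.imwrite("pics/w1b.png",cv2.resize(im,(800,600),interpolation=cv2.INTER_CUBIC))
E
```

```text
[639.43798937   5.02356991 230.61201937] 2.15 [ 9.93608946e-01 -1.12875078e-01 -6.89671834e-04  6.71723062e-05] [ 2.60250484e-01  4.10552984e-01  4.65080275e-02 -4.04336558e-04
 -1.20808471e+00  1.08445721e+00]
```

View pics/w1b.png

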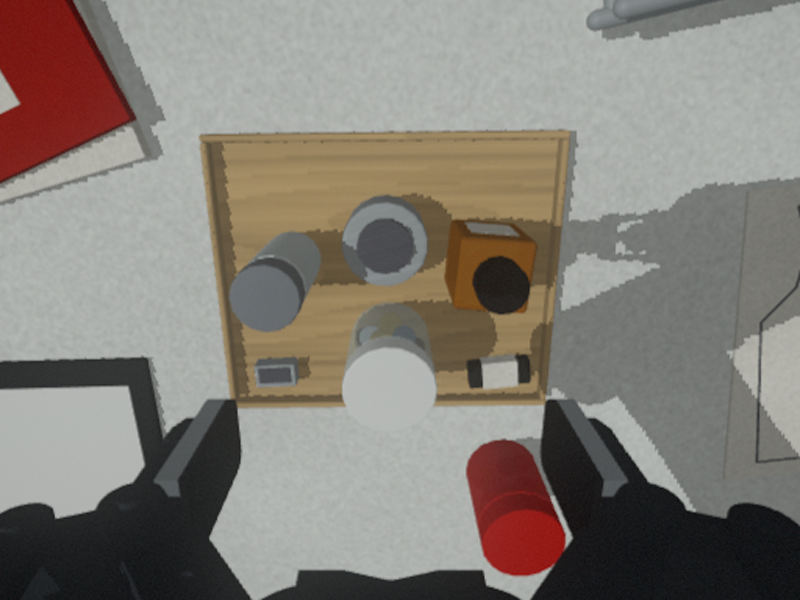

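The wrist view (same scaling) shows the jar lid at (389,387), can cap (267,292), bottle cap (501,285), weight disc (385,245), eraser (499,372) and sharpener (277,373). The red decoy stands just in front of the tray, clear of it.

```bash
python3 - <<'E'
from h import *
np.set_printoptions(precision=1,suppress=True)
import pickle; c=pickle.load(open("w1.pkl","rb")); s=512/800
f=lambda u,v,z:ray(c,(u*s,v*s),z)
tc=np.array([f(*p,17) for p in[(203,135),(573,131),(549,403),(232,406)]]); print("tray",tc,tc.mean(0),[np.linalg.norm(tc[i]-tc[i-1]) for i in range(4)])
d=tc[0]+tc[1]-tc[2]-tc[3]; ty=np.arctan2(d[1],d[0]); e=tc[0]+tc[3]-tc[1]-tc[2];print("yaw",np.degrees(ty),np.degrees(np.arctan2(e[1],e[0]))-90)
M=R.from_euler('z',ty).as_matrix()
for n,u,v,z in[("can",267,292,97),("weight",385,245,45),("bottle",501,285,93),("jar",389,387,89),("eraser",499,372,17),("sharp",277,373,19),("red",521,543,84)]:
    p=f(u,v,z); print(n,p,"in tray",M.T@(p-tc.mean(0)))
a,b=f(455,222,67),f(530,238,67); print("bottle top back edge",a,b,np.degrees(np.arctan2(*(a-b)[[1,0]]))-90, np.linalg.norm(a-b))
im=cv2.imread("pics/w1.png"); 
for n,(u,v),w in[("can",(171,187),40),("bottle",(320,182),40),("jar",(249,247),58)]: pass
E
```

```text
tray [[ 736.9  108.5   17. ]
 [ 685.9 -123.5   17. ]
 [ 492.9  -82.5   17. ]
 [ 544.5  153.    17. ]] [615.1  13.9  17. ] [np.float64(197.43714488253033), np.float64(237.56629036360164), np.float64(197.3292683423425), np.float64(241.12716241497574)]
yaw -12.497064192239133 -12.373294412025686
can [647.  75.  97.] in tray [18.  66.6 80. ]
weight [646.5   9.3  45. ] in tray [31.7  2.3 28. ]
bottle [620.8 -51.1  93. ] in tray [ 19.7 -62.2  76. ]
jar [571.1  24.   89. ] in tray [-45.1   0.4  72. ]
eraser [527.2 -49.7  17. ] in tray [-72.  -81.1   0. ]
sharp [564.4 110.8  19. ] in tray [-70.4  83.7   2. ]
red [432.3 -36.3  84. ] in tray [-167.6  -88.5   67. ]
bottle top back edge [655.6 -34.9  67. ] [636.4 -76.1  67. ] -25.006269190714235 45.41969456843454
```

```bash
python3 - <<'E'
import cv2
im=cv2.imread("pics/w1.png")[130:210,270:360]
cv2.imwrite("pics/w1c.png",cv2.resize(im,None,fx=7,fy=7,interpolation=cv2.INTER_CUBIC))
E
```

```text
(no output)
```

View pics/w1c.png

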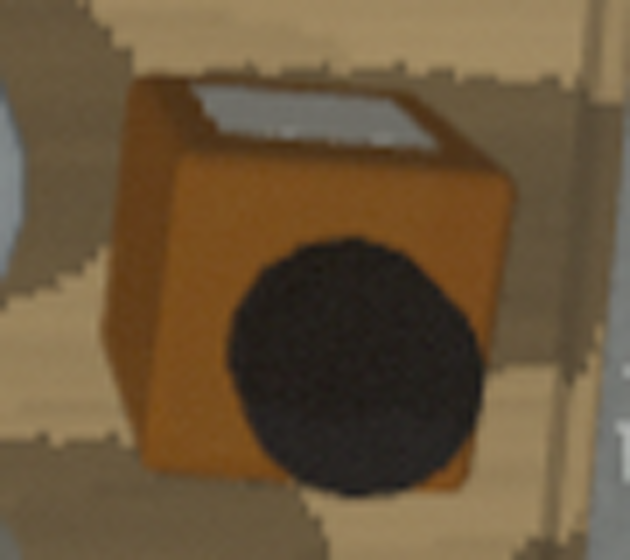

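The enlarged bottle shows its top face's corners at crop pixels (180,152), (513,180), (465,490) and (145,470), and the cap top centred near (357,367).

```bash
python3 - <<'E'
from h import *
np.set_printoptions(precision=1,suppress=True)
import pickle; c=pickle.load(open("w1.pkl","rb"))
g=lambda u,v,z:ray(c,(270+u/7,130+v/7),z)
q=np.array([g(*p,67) for p in[(180,152),(513,180),(465,490),(145,470)]]); print(q,q.mean(0),[np.linalg.norm(q[i]-q[i-1]) for i in range(4)])
d=q[0]+q[1]-q[2]-q[3]; e=q[0]+q[3]-q[1]-q[2]; print(np.degrees(np.arctan2(d[1],d[0])),np.degrees(np.arctan2(e[1],e[0]))-90)
print("cap",g(368,372,93))
E
cat > go.py <<'E'
import sys; from h import *
# go.py x y z yaw(deg): slide/dr from measured pose
x,y,z,w=map(float,sys.argv[1:5]); s=arm.read_state(); Rm=R.from_quat(s["ee_rot"])
T=R.from_euler('z',w,degrees=True)*R.from_quat([1,0,0,0])
print("pos",s["position"].round(1),"yaw",round(np.degrees(np.arctan2(Rm.as_matrix()[1,0],Rm.as_matrix()[0,0])),1),"w",round(s["gripper_width"],1),"t",s["clock"])
print("slide",Rm.inv().apply(np.array([x,y,z])-s["position"]).round(1),"dr",(np.degrees((Rm.inv()*T).as_rotvec())/8).round(2))
E
python3 go.py 570 23 150 -12.5
```

```text
[[645.9 -37.3  67. ]
 [632.4 -79.3  67. ]
 [590.7 -66.8  67. ]
 [603.4 -24.5  67. ]] [618.1 -52.   67. ] [np.float64(44.370725932354354), np.float64(44.12307592187706), np.float64(43.540589086305566), np.float64(44.166024163828965)]
-16.668528152077403 -17.304723938285548
cap [619.7 -52.6  93. ]
pos [639.3   5.7 231. ] yaw -12.9 w 85.1 t 2.2
slide [-71.4  -1.4  81.1] dr [ 0.    0.01 -0.05]
```

>>> step_arm(
  motion=[
    {"dr": [0,0,0],"slide": [-30,-1,10],"jaw": 85},
    {"dr": [0,0,0],"slide": [-70,-1,40],"jaw": 85},
    {"dr": [0,0,0],"slide": [-71,-1,80],"jaw": 85},
    {"dr": [0,0,0],"slide": [-71,-1,110],"jaw": 85},
    {"dr": [0,0,0],"slide": [-71,-1,140],"jaw": 85},
    {"dr": [0,0,0],"slide": [-71,-1,165],"jaw": 85},
    {"dr": [0,0,0],"slide": [-71,-1,189],"jaw": 85},
    {"dr": [0,0,0],"slide": [-71,-1,189],"jaw": 85},
  ],
)

```text
clock: 3.2
position: [569.1, 23.0, 41.0]
ee_rot: [0.994, -0.112, -0.002, 0.001]
contact_force: [0.1, 0.6, -0.2]
gripper_width: 84.9
grasp_force: 0.0
```

>>> step_arm(
  motion=[
    {"dr": [0,0,0],"slide": [0,0,0],"jaw": 70},
    {"dr": [0,0,0],"slide": [0,0,0],"jaw": 60},
    {"dr": [0,0,0],"slide": [0,0,0],"jaw": 52},
    {"dr": [0,0,0],"slide": [0,0,0],"jaw": 45},
    {"dr": [0,0,0],"slide": [0,0,0],"jaw": 40},
    {"dr": [0,0,0],"slide": [0,0,0],"jaw": 40},
    {"dr": [0,0,0],"slide": [0,0,0],"jaw": 40},
    {"dr": [0,0,0],"slide": [0,0,0],"jaw": 40},
  ],
)

```text
clock: 4.2
position: [571.8, 22.4, 44.1]
ee_rot: [0.994, -0.112, 0.001, -0.0]
contact_force: [-1.9, 1.6, 7.1]
gripper_width: 57.0
grasp_force: 64.2
```

```bash
python3 go.py 570 23 150 -12.5; python3 - <<'E'
from h import *
im=optics.get_image("wrist"); cv2.imwrite("pics/w2.png",im)
E
```

```text
pos [571.8  22.4  44.1] yaw -12.9 w 57.0 t 4.2
slide [  -1.6   -0.3 -105.9] dr [-0.01 -0.02 -0.05]
```

View pics/w2.png

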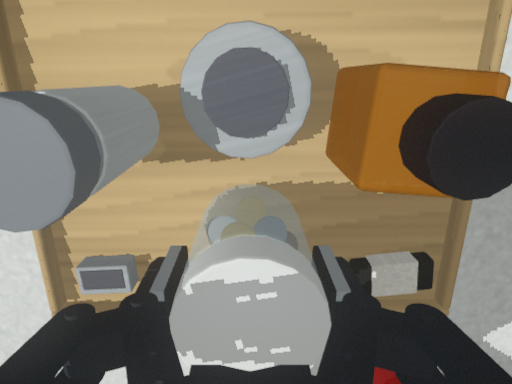

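The jar is held between the pads (width 57), with its neighbours clear. Lifting it over to the pad.

>>> step_arm(
  motion=[
    {"dr": [0,0,0],"slide": [0,0,-15],"jaw": 40},
    {"dr": [0,0,0],"slide": [0,0,-45],"jaw": 40},
    {"dr": [0,0,0],"slide": [0,0,-80],"jaw": 40},
    {"dr": [0,0,0],"slide": [0,0,-110],"jaw": 40},
    {"dr": [0,0,0],"slide": [-20,-25,-110],"jaw": 40},
    {"dr": [0,0,0],"slide": [-47,-59,-110],"jaw": 40},
    {"dr": [0,0,0],"slide": [-77,-97,-110],"jaw": 40},
    {"dr": [0,0,0],"slide": [-108,-136,-110],"jaw": 40},
  ],
)

```text
clock: 5.25
position: [494.9, 179.7, 152.8]
ee_rot: [0.994, -0.113, -0.0, -0.0]
contact_force: [0.9, 0.6, -1.9]
gripper_width: 57.1
grasp_force: 64.3
```

>>> step_arm(
  motion=[
    {"dr": [0,0,0],"slide": [-30,-37,0],"jaw": 40},
    {"dr": [0,0,0],"slide": [-58,-73,0],"jaw": 40},
    {"dr": [0,0,0],"slide": [-85,-107,0],"jaw": 40},
    {"dr": [0,0,0],"slide": [-100,-126,0],"jaw": 40},
    {"dr": [0,0,0],"slide": [-108,-135,0],"jaw": 40},
    {"dr": [0,0,0],"slide": [-108,-135,0],"jaw": 40},
    {"dr": [0,0,0],"slide": [-108,-135,0],"jaw": 40},
    {"dr": [0,0,0],"slide": [-108,-135,0],"jaw": 40},
  ],
)

```text
clock: 6.25
position: [421.2, 333.6, 152.3]
ee_rot: [0.994, -0.113, -0.0, 0.0]
contact_force: [-0.2, -0.0, -2.3]
gripper_width: 57.2
grasp_force: 64.4
```

```bash
python3 go.py 420 335 45 -12.9; python3 - <<'E'
from h import *
np.set_printoptions(precision=1,suppress=True)
im=optics.get_image("top"); c=cam("top")
# pad panel: dark frame mask in pad neighbourhood
g=cv2.cvtColor(im,cv2.COLOR_BGR2GRAY); cv2.imwrite("pics/t3.png",im[90:330,50:370])
m=(g<45).astype(np.uint8); 
for k in cv2.findContours(m,cv2.RETR_EXTERNAL,cv2.CHAIN_APPROX_SIMPLE)[0]:
    if cv2.contourArea(k)>3000: print(cv2.contourArea(k),cv2.boundingRect(k))
E
```

```text
pos [421.2 333.6 152.3] yaw -13.0 w 57.2 t 6.25
slide [ -1.4  -1.1 107.3] dr [ 0.    0.   -0.01]
5692.5 (58, 166, 111, 95)
5561.0 (92, 65, 99, 74)
```

View pics/t3.png

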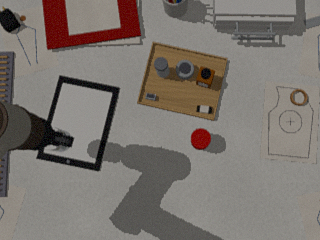

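The arm holds the jar over the near half of the pad. Lowering, releasing and rising.

>>> step_arm(
  motion=[
    {"dr": [0,0,0],"slide": [0,0,25],"jaw": 40},
    {"dr": [0,0,0],"slide": [0,0,55],"jaw": 40},
    {"dr": [0,0,0],"slide": [0,0,80],"jaw": 40},
    {"dr": [0,0,0],"slide": [0,0,97],"jaw": 40},
    {"dr": [0,0,0],"slide": [0,0,105],"jaw": 40},
    {"dr": [0,0,0],"slide": [0,0,108],"jaw": 40},
    {"dr": [0,0,0],"slide": [0,0,109],"jaw": 40},
    {"dr": [0,0,0],"slide": [0,0,109],"jaw": 40},
  ],
)

```text
clock: 7.3
position: [420.8, 333.9, 45.1]
ee_rot: [0.994, -0.112, 0.0, 0.0]
contact_force: [-2.2, -3.0, 6.5]
gripper_width: 56.8
grasp_force: 65.0
```

>>> step_arm(
  motion=[
    {"dr": [0,0,0],"slide": [0,0,0],"jaw": 60},
    {"dr": [0,0,0],"slide": [0,0,0],"jaw": 65},
    {"dr": [0,0,0],"slide": [0,0,0],"jaw": 72},
    {"dr": [0,0,0],"slide": [0,0,0],"jaw": 85},
    {"dr": [0,0,0],"slide": [0,0,0],"jaw": 85},
    {"dr": [0,0,0],"slide": [0,0,0],"jaw": 85},
    {"dr": [0,0,0],"slide": [0,0,-10],"jaw": 85},
    {"dr": [0,0,0],"slide": [0,0,-40],"jaw": 85},
  ],
)

```text
clock: 8.3
position: [420.2, 333.7, 82.9]
ee_rot: [0.994, -0.113, -0.001, 0.002]
contact_force: [0.6, 0.1, 0.0]
gripper_width: 85.1
grasp_force: 0.0
```

>>> step_arm(
  motion=[
    {"dr": [0,0,0],"slide": [0,0,-50],"jaw": 85},
    {"dr": [0,0,0],"slide": [0,0,-100],"jaw": 85},
    {"dr": [0,0,0],"slide": [0,0,-130],"jaw": 85},
    {"dr": [0,0,0],"slide": [0,0,-130],"jaw": 85},
    {"dr": [0,0,0],"slide": [0,0,-130],"jaw": 85},
    {"dr": [0,0,0],"slide": [0,0,-130],"jaw": 85},
    {"dr": [0,0,0],"slide": [0,0,-130],"jaw": 85},
    {"dr": [0,0,0],"slide": [0,0,-130],"jaw": 85},
  ],
)

```text
clock: 9.3
position: [420.7, 334.4, 212.7]
ee_rot: [0.994, -0.112, -0.0, 0.001]
contact_force: [-0.3, -0.0, -0.3]
gripper_width: 84.9
grasp_force: 0.0
```

```bash
python3 go.py 617 -53 213 -107; python3 - <<'E'
from h import *
im=optics.get_image("wrist"); cv2.imwrite("pics/w3.png",im)
import pickle; pickle.dump(cam("wrist"),open("w3.pkl","wb"))
E
```

```text
pos [420.7 334.4 212.7] yaw -12.9 w 84.9 t 9.3
slide [ 2.779e+02  3.337e+02 -1.000e-01] dr [ 1.000e-02 -0.000e+00  1.176e+01]
```

View pics/w3.png

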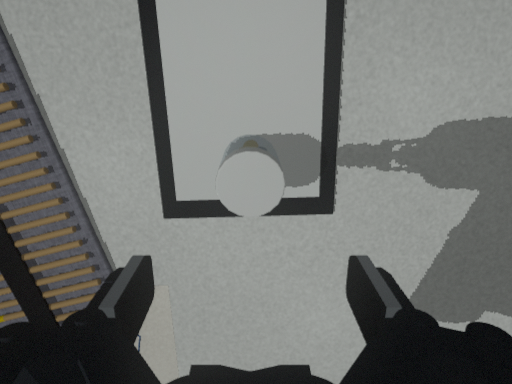

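The jar stands upright on the pad with its lid at (250,183). The pad's near corners are at (163,216) and (334,213).

>>> step_arm(
  motion=[
    {"dr": [0,0,0.7],"slide": [17,21,0],"jaw": 85},
    {"dr": [0,0,1.5],"slide": [35,42,0],"jaw": 85},
    {"dr": [0,0,2.2],"slide": [52,63,0],"jaw": 85},
    {"dr": [0,0,3.0],"slide": [70,84,0],"jaw": 85},
    {"dr": [0,0,3.7],"slide": [87,105,0],"jaw": 85},
    {"dr": [0,0,4.4],"slide": [104,125,0],"jaw": 85},
    {"dr": [0,0,5.2],"slide": [122,146,0],"jaw": 85},
    {"dr": [0,0,5.9],"slide": [139,167,0],"jaw": 85},
  ],
)

```text
clock: 10.35
position: [519.4, 139.9, 213.2]
ee_rot: [0.865, -0.502, -0.0, 0.0]
contact_force: [0.3, 0.5, 0.2]
gripper_width: 85.0
grasp_force: 0.0
```

>>> step_arm(
  motion=[
    {"dr": [0,0,1.0],"slide": [36,2,0],"jaw": 85},
    {"dr": [0,0,2.0],"slide": [72,4,0],"jaw": 85},
    {"dr": [0,0,3.0],"slide": [108,6,0],"jaw": 85},
    {"dr": [0,0,4.0],"slide": [144,8,0],"jaw": 85},
    {"dr": [0,0,5.0],"slide": [180,10,0],"jaw": 85},
    {"dr": [0,0,5.86],"slide": [217,12,0],"jaw": 85},
    {"dr": [0,0,5.86],"slide": [217,12,0],"jaw": 85},
    {"dr": [0,0,5.86],"slide": [217,12,0],"jaw": 85},
  ],
)

```text
clock: 11.35
position: [616.4, -53.3, 212.9]
ee_rot: [-0.595, 0.804, 0.0, -0.0]
contact_force: [-0.5, 1.0, 0.5]
gripper_width: 85.1
grasp_force: 0.0
```

```bash
python3 go.py 617 -53 32 -107; python3 - <<'E'
from h import *
np.set_printoptions(precision=1,suppress=True)
import pickle
c=pickle.load(open("w3.pkl","rb")); print("jar",ray(c,(250,183),90),"pad corners",ray(c,(163,216),6),ray(c,(334,213),6))
im=optics.get_image("wrist"); cv2.imwrite("pics/w4.png",im); pickle.dump(cam("wrist"),open("w4.pkl","wb"))
E
```

```text
pos [616.4 -53.3 212.9] yaw -107.0 w 85.1 t 11.35
slide [ -0.5  -0.6 180.9] dr [ 0.01 -0.    0.  ]
jar [420.1 336.1  90. ] pad corners [378.8 445.    6. ] [339.4 258.9   6. ]
```

View pics/w4.png

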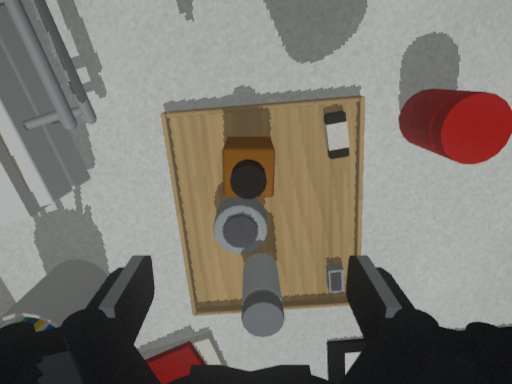

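From the new viewpoint the bottle cap is at (249,179), the weight disc at (241,231) and the can cap at (264,311). The bottle's sides are square to the image.

```bash
python3 - <<'E'
from h import *
np.set_printoptions(precision=1,suppress=True)
import pickle
c=pickle.load(open("w4.pkl","rb")); print("bot",ray(c,(249,179),93),"can",ray(c,(264,311),97),"weight",ray(c,(241,231),45))
q=[ray(c,p,67) for p in[(223,151),(273,151),(274,195),(225,195)]]; print(np.mean(q,0))
E
```

```text
bot [616.6 -54.4  93. ] can [640.1  68.5  97. ] weight [644.6   9.1  45. ]
[617.6 -51.9  67. ]
```

>>> step_arm(
  motion=[
    {"dr": [0,0,0],"slide": [0,0,30],"jaw": 85},
    {"dr": [0,0,0],"slide": [0,0,70],"jaw": 85},
    {"dr": [0,0,0],"slide": [0,0,110],"jaw": 85},
    {"dr": [0,0,0],"slide": [0,0,145],"jaw": 85},
    {"dr": [0,0,0],"slide": [0,0,170],"jaw": 85},
    {"dr": [0,0,0],"slide": [0,0,180],"jaw": 85},
    {"dr": [0,0,0],"slide": [0,0,180],"jaw": 85},
    {"dr": [0,0,0],"slide": [0,0,180],"jaw": 85},
  ],
)

```text
clock: 12.4
position: [617.7, -53.1, 34.7]
ee_rot: [-0.595, 0.804, -0.001, 0.001]
contact_force: [-0.2, 0.1, -0.3]
gripper_width: 84.9
grasp_force: 0.0
```

>>> step_arm(
  motion=[
    {"dr": [0,0,0],"slide": [0,0,0],"jaw": 70},
    {"dr": [0,0,0],"slide": [0,0,0],"jaw": 60},
    {"dr": [0,0,0],"slide": [0,0,0],"jaw": 52},
    {"dr": [0,0,0],"slide": [0,0,0],"jaw": 45},
    {"dr": [0,0,0],"slide": [0,0,0],"jaw": 38},
    {"dr": [0,0,0],"slide": [0,0,0],"jaw": 30},
    {"dr": [0,0,0],"slide": [0,0,0],"jaw": 30},
    {"dr": [0,0,0],"slide": [0,0,0],"jaw": 30},
  ],
)

```text
clock: 13.4
position: [617.1, -53.5, 33.8]
ee_rot: [-0.595, 0.804, -0.0, 0.0]
contact_force: [1.2, -0.4, 4.9]
gripper_width: 45.3
grasp_force: 62.1
```

```bash
python3 go.py 617 -53 32 -107
```

```text
pos [617.1 -53.5  33.8] yaw -107.0 w 45.3 t 13.4
slide [-0.4  0.2  1.8] dr [-0.01  0.    0.  ]
```

>>> step_arm(
  motion=[
    {"dr": [0,0,0],"slide": [0,0,-15],"jaw": 30},
    {"dr": [0,0,0],"slide": [0,0,-50],"jaw": 30},
    {"dr": [0,0,0],"slide": [0,0,-90],"jaw": 30},
    {"dr": [0,0,0],"slide": [0,0,-120],"jaw": 30},
    {"dr": [0,0,0],"slide": [-20,13,-120],"jaw": 30},
    {"dr": [0,0,0],"slide": [-55,37,-120],"jaw": 30},
    {"dr": [0,0,0],"slide": [-95,64,-120],"jaw": 30},
    {"dr": [0,0,0],"slide": [-135,91,-120],"jaw": 30},
  ],
)

```text
clock: 14.4
position: [567.8, 103.2, 153.0]
ee_rot: [-0.594, 0.804, 0.0, -0.001]
contact_force: [0.3, 0.4, -2.5]
gripper_width: 45.1
grasp_force: 61.7
```

>>> step_arm(
  motion=[
    {"dr": [0,0,0],"slide": [-40,27,0],"jaw": 30},
    {"dr": [0,0,0],"slide": [-78,53,0],"jaw": 30},
    {"dr": [0,0,0],"slide": [-112,76,0],"jaw": 30},
    {"dr": [0,0,0],"slide": [-133,90,0],"jaw": 30},
    {"dr": [0,0,0],"slide": [-143,97,0],"jaw": 30},
    {"dr": [0,0,0],"slide": [-143,97,20],"jaw": 30},
    {"dr": [0,0,0],"slide": [-143,97,50],"jaw": 30},
    {"dr": [0,0,0],"slide": [-143,97,70],"jaw": 30},
  ],
)

```text
clock: 15.4
position: [517.4, 266.1, 81.8]
ee_rot: [-0.594, 0.804, 0.0, -0.001]
contact_force: [0.6, -0.1, -2.5]
gripper_width: 45.2
grasp_force: 61.7
```

```bash
python3 go.py 518 268 35 -107
```

```text
pos [517.4 266.1  81.8] yaw -107.1 w 45.2 t 15.4
slide [-2.1 -0.1 46.8] dr [ 0.01 -0.01 -0.01]
```

>>> step_arm(
  motion=[
    {"dr": [0,0,0],"slide": [0,0,15],"jaw": 30},
    {"dr": [0,0,0],"slide": [0,0,30],"jaw": 30},
    {"dr": [0,0,0],"slide": [0,0,41],"jaw": 30},
    {"dr": [0,0,0],"slide": [0,0,46],"jaw": 30},
    {"dr": [0,0,0],"slide": [0,0,49],"jaw": 30},
    {"dr": [0,0,0],"slide": [0,0,49],"jaw": 30},
    {"dr": [0,0,0],"slide": [0,0,49],"jaw": 50},
    {"dr": [0,0,0],"slide": [0,0,49],"jaw": 56},
  ],
)

```text
clock: 16.4
position: [518.6, 267.7, 34.8]
ee_rot: [-0.595, 0.804, -0.0, 0.001]
contact_force: [-0.6, 0.3, 0.9]
gripper_width: 55.8
grasp_force: 0.0
```

>>> step_arm(
  motion=[
    {"dr": [0,0,0],"slide": [0,0,0],"jaw": 65},
    {"dr": [0,0,0],"slide": [0,0,0],"jaw": 75},
    {"dr": [0,0,0],"slide": [0,0,0],"jaw": 85},
    {"dr": [0,0,0],"slide": [0,0,-20],"jaw": 85},
    {"dr": [0,0,0],"slide": [0,0,-60],"jaw": 85},
    {"dr": [0,0,0],"slide": [0,0,-110],"jaw": 85},
    {"dr": [0,0,0],"slide": [0,0,-160],"jaw": 85},
    {"dr": [0,0,0],"slide": [0,0,-180],"jaw": 85},
  ],
)

```text
clock: 17.4
position: [519.3, 268.1, 218.2]
ee_rot: [-0.595, 0.804, -0.0, 0.003]
contact_force: [0.2, 0.1, 0.0]
gripper_width: 85.3
grasp_force: 0.0
```

```bash
python3 go.py 644 73 214 -102.5; python3 - <<'E'
from h import *
im=optics.get_image("wrist"); cv2.imwrite("pics/w5.png",im)
import pickle; pickle.dump(cam("wrist"),open("w5.pkl","wb"))
E
```

```text
pos [519.3 268.1 218.2] yaw -107.0 w 85.3 t 17.4
slide [ 150.2 -176.2    4.1] dr [-0.03  0.04 -0.56]
```

View pics/w5.png

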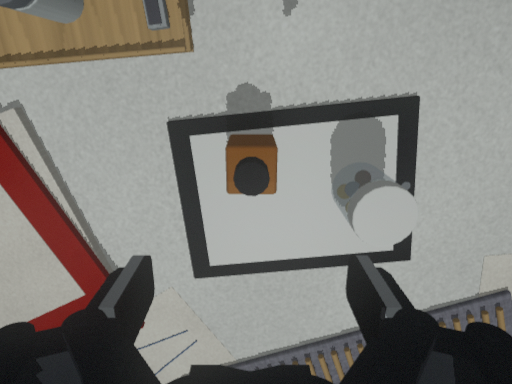

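Bottle (cap at (251,176)) and jar (lid at (384,215)) both stand on the pad, and the left part of the panel is free for the can.

>>> step_arm(
  motion=[
    {"dr": [0,0,-0.1],"slide": [25,-29,0],"jaw": 85},
    {"dr": [0,0,-0.2],"slide": [50,-58,0],"jaw": 85},
    {"dr": [0,0,-0.3],"slide": [75,-88,0],"jaw": 85},
    {"dr": [0,0,-0.4],"slide": [100,-117,0],"jaw": 85},
    {"dr": [0,0,-0.5],"slide": [125,-147,0],"jaw": 85},
    {"dr": [0,0,-0.56],"slide": [150,-176,0],"jaw": 85},
    {"dr": [0,0,-0.56],"slide": [150,-176,0],"jaw": 85},
    {"dr": [0,0,-0.56],"slide": [150,-176,0],"jaw": 85},
  ],
)

```text
clock: 18.45
position: [642.2, 72.5, 213.3]
ee_rot: [-0.626, 0.78, 0.0, -0.001]
contact_force: [0.6, 0.8, 0.4]
gripper_width: 84.6
grasp_force: 0.0
```

```bash
python3 go.py 645 74 44 -102.5; python3 - <<'E'
from h import *
im=optics.get_image("wrist"); cv2.imwrite("pics/w6.png",im)
import pickle; pickle.dump(cam("wrist"),open("w6.pkl","wb"))
E
```

```text
pos [642.2  72.5 213.3] yaw -102.5 w 84.6 t 18.45
slide [ -2.2  -2.7 169.3] dr [ 0.01 -0.   -0.  ]
```

View pics/w6.png

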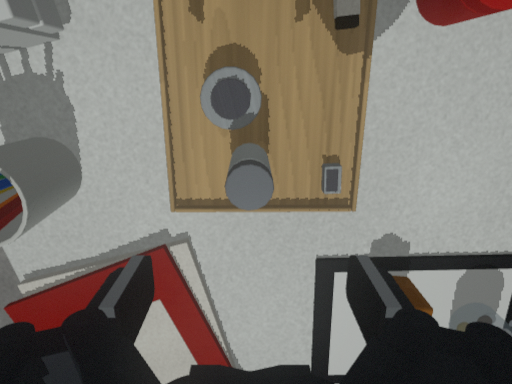

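The can cap at (250,184) lies where a centred object should appear. The weight disc is at (232,98).

>>> step_arm(
  motion=[
    {"dr": [0,0,0],"slide": [-1,-1,30],"jaw": 85},
    {"dr": [0,0,0],"slide": [-1,-1,70],"jaw": 85},
    {"dr": [0,0,0],"slide": [-1,-1,110],"jaw": 85},
    {"dr": [0,0,0],"slide": [-1,-1,140],"jaw": 85},
    {"dr": [0,0,0],"slide": [-1,-1,160],"jaw": 85},
    {"dr": [0,0,0],"slide": [-1,-1,168],"jaw": 85},
    {"dr": [0,0,0],"slide": [-1,-1,168],"jaw": 85},
    {"dr": [0,0,0],"slide": [-1,-1,168],"jaw": 85},
  ],
)

```text
clock: 19.5
position: [644.5, 73.8, 47.6]
ee_rot: [-0.626, 0.78, -0.0, 0.001]
contact_force: [-1.0, 0.8, 0.3]
gripper_width: 85.3
grasp_force: 0.0
```

>>> step_arm(
  motion=[
    {"dr": [0,0,0],"slide": [0,0,0],"jaw": 70},
    {"dr": [0,0,0],"slide": [0,0,0],"jaw": 58},
    {"dr": [0,0,0],"slide": [0,0,0],"jaw": 50},
    {"dr": [0,0,0],"slide": [0,0,0],"jaw": 44},
    {"dr": [0,0,0],"slide": [0,0,0],"jaw": 38},
    {"dr": [0,0,0],"slide": [0,0,0],"jaw": 30},
    {"dr": [0,0,0],"slide": [0,0,0],"jaw": 25},
    {"dr": [0,0,0],"slide": [0,0,0],"jaw": 25},
  ],
)

```text
clock: 20.5
position: [643.7, 73.2, 46.6]
ee_rot: [-0.626, 0.78, 0.0, -0.0]
contact_force: [-1.8, -0.3, 3.7]
gripper_width: 39.0
grasp_force: 59.9
```

```bash
python3 go.py 538 362 47 -102.5; python3 - <<'E'
from h import *
np.set_printoptions(precision=1,suppress=True)
import pickle
c=pickle.load(open("w6.pkl","rb")); print("can",ray(c,(250,184),97),"weight",ray(c,(232,98),45))
E
```

```text
pos [643.7  73.2  46.6] yaw -102.5 w 39.0 t 20.5
slide [-259.   165.8   -0.5] dr [ 0. -0. -0.]
can [642.4  74.7  97. ] weight [644.1   9.2  45. ]
```

>>> step_arm(
  motion=[
    {"dr": [0,0,0],"slide": [0,0,-15],"jaw": 25},
    {"dr": [0,0,0],"slide": [0,0,-50],"jaw": 25},
    {"dr": [0,0,0],"slide": [0,0,-90],"jaw": 25},
    {"dr": [0,0,0],"slide": [0,0,-120],"jaw": 25},
    {"dr": [0,0,0],"slide": [-20,13,-120],"jaw": 25},
    {"dr": [0,0,0],"slide": [-50,32,-120],"jaw": 25},
    {"dr": [0,0,0],"slide": [-85,54,-120],"jaw": 25},
    {"dr": [0,0,0],"slide": [-120,77,-120],"jaw": 25},
  ],
)

```text
clock: 21.5
position: [594.3, 208.1, 166.7]
ee_rot: [-0.626, 0.78, 0.0, 0.0]
contact_force: [0.3, -0.4, -2.1]
gripper_width: 38.9
grasp_force: 60.5
```

>>> step_arm(
  motion=[
    {"dr": [0,0,0],"slide": [-38,24,0],"jaw": 25},
    {"dr": [0,0,0],"slide": [-75,48,0],"jaw": 25},
    {"dr": [0,0,0],"slide": [-110,70,0],"jaw": 25},
    {"dr": [0,0,0],"slide": [-132,84,0],"jaw": 25},
    {"dr": [0,0,0],"slide": [-139,89,0],"jaw": 25},
    {"dr": [0,0,0],"slide": [-139,89,20],"jaw": 25},
    {"dr": [0,0,0],"slide": [-139,89,50],"jaw": 25},
    {"dr": [0,0,0],"slide": [-139,89,70],"jaw": 25},
  ],
)

```text
clock: 22.5
position: [537.8, 360.5, 94.9]
ee_rot: [-0.625, 0.78, -0.0, -0.001]
contact_force: [0.1, -0.4, -1.3]
gripper_width: 39.1
grasp_force: 60.5
```

>>> step_arm(
  motion=[
    {"dr": [0,0,0],"slide": [0,0,15],"jaw": 25},
    {"dr": [0,0,0],"slide": [0,0,30],"jaw": 25},
    {"dr": [0,0,0],"slide": [0,0,41],"jaw": 25},
    {"dr": [0,0,0],"slide": [0,0,46],"jaw": 25},
    {"dr": [0,0,0],"slide": [0,0,49],"jaw": 25},
    {"dr": [0,0,0],"slide": [0,0,49],"jaw": 25},
    {"dr": [0,0,0],"slide": [0,0,49],"jaw": 44},
    {"dr": [0,0,0],"slide": [0,0,49],"jaw": 50},
  ],
)

```text
clock: 23.5
position: [538.3, 362.4, 48.0]
ee_rot: [-0.626, 0.78, 0.0, 0.001]
contact_force: [-1.1, 0.1, -0.1]
gripper_width: 50.1
grasp_force: 0.0
```

>>> step_arm(
  motion=[
    {"dr": [0,0,0],"slide": [0,0,0],"jaw": 65},
    {"dr": [0,0,0],"slide": [0,0,0],"jaw": 75},
    {"dr": [0,0,0],"slide": [0,0,0],"jaw": 85},
    {"dr": [0,0,0],"slide": [0,0,-20],"jaw": 85},
    {"dr": [0,0,0],"slide": [0,0,-60],"jaw": 85},
    {"dr": [0,0,0],"slide": [0,0,-110],"jaw": 85},
    {"dr": [0,0,0],"slide": [0,0,-150],"jaw": 85},
    {"dr": [0,0,0],"slide": [0,0,-170],"jaw": 85},
  ],
)

```text
clock: 24.5
position: [538.6, 362.6, 220.6]
ee_rot: [-0.626, 0.78, 0.0, 0.002]
contact_force: [-0.2, 0.1, -0.3]
gripper_width: 85.0
grasp_force: 0.0
```

```bash
python3 go.py 644.5 9 216 -12.5; python3 - <<'E'
from h import *
im=optics.get_image("wrist"); cv2.imwrite("pics/w7.png",im)
import pickle; pickle.dump(cam("wrist"),open("w7.pkl","wb"))
E
```

```text
pos [538.6 362.6 220.6] yaw -102.5 w 85.0 t 24.5
slide [ 322.3 -179.9    3.8] dr [-4.000e-02  1.000e-02 -1.125e+01]
```

View pics/w7.png

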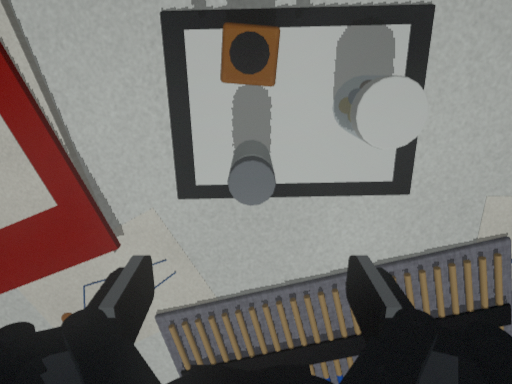

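All three stand upright on the pad: can cap (252,182), bottle cap (249,53), jar lid (391,112). Next, the weight.

>>> step_arm(
  motion=[
    {"dr": [0,0,-0.7],"slide": [20,-11,0],"jaw": 85},
    {"dr": [0,0,-1.4],"slide": [40,-22,0],"jaw": 85},
    {"dr": [0,0,-2.1],"slide": [60,-34,0],"jaw": 85},
    {"dr": [0,0,-2.8],"slide": [80,-45,0],"jaw": 85},
    {"dr": [0,0,-3.5],"slide": [100,-56,0],"jaw": 85},
    {"dr": [0,0,-4.2],"slide": [120,-67,0],"jaw": 85},
    {"dr": [0,0,-4.9],"slide": [140,-78,0],"jaw": 85},
    {"dr": [0,0,-5.65],"slide": [161,-90,0],"jaw": 85},
  ],
)

```text
clock: 25.55
position: [590.7, 184.5, 216.4]
ee_rot: [0.878, -0.478, -0.0, 0.001]
contact_force: [0.4, -0.2, -0.0]
gripper_width: 85.0
grasp_force: 0.0
```

>>> step_arm(
  motion=[
    {"dr": [0,0,-1.0],"slide": [30,9,0],"jaw": 85},
    {"dr": [0,0,-2.0],"slide": [60,17,0],"jaw": 85},
    {"dr": [0,0,-3.0],"slide": [90,26,0],"jaw": 85},
    {"dr": [0,0,-4.0],"slide": [120,35,0],"jaw": 85},
    {"dr": [0,0,-5.0],"slide": [150,43,0],"jaw": 85},
    {"dr": [0,0,-5.6],"slide": [178,51,0],"jaw": 85},
    {"dr": [0,0,-5.6],"slide": [178,51,0],"jaw": 85},
    {"dr": [0,0,-5.6],"slide": [178,51,0],"jaw": 85},
  ],
)

```text
clock: 26.55
position: [643.7, 8.3, 216.6]
ee_rot: [0.994, -0.109, -0.001, 0.0]
contact_force: [0.1, 0.7, 0.4]
gripper_width: 84.7
grasp_force: 0.0
```

```bash
python3 go.py 645 9 10 -12.5; python3 - <<'E'
from h import *
np.set_printoptions(precision=1,suppress=True)
im=optics.get_image("wrist"); cv2.imwrite("pics/w8.png",im); c=cam("wrist")
print("expect weight disc",proj(c,[645,9,45]))
g=cv2.GaussianBlur(cv2.cvtColor(im,cv2.COLOR_BGR2GRAY),(5,5),0)
for q in (cv2.HoughCircles(g,cv2.HOUGH_GRADIENT,1,20,param1=80,param2=18,minRadius=15,maxRadius=45)[0][:8]): print(q,ray(c,q[:2],45 if q[2]<27 else 41))
E
```

```text
pos [643.7   8.3 216.6] yaw -12.6 w 84.7 t 26.55
slide [  1.3  -1.  206.6] dr [ 0.    0.01 -0.01]
expect weight disc [251.  165.4]
[250.5 163.5  19. ] [646.9   9.   45. ]
[325.5 313.5  23.2] [461.3 -35.1  45. ]
[118.5 289.5  35.2] [538.8 181.4  41. ]
[366.5 294.5  23. ] [476.2 -82.4  45. ]
[178.5 221.5  23.4] [604.1  92.9  45. ]
```

>>> step_arm(
  motion=[
    {"dr": [0,0,0],"slide": [2,-1,40],"jaw": 85},
    {"dr": [0,0,0],"slide": [2,-1,85],"jaw": 85},
    {"dr": [0,0,0],"slide": [2,-1,130],"jaw": 85},
    {"dr": [0,0,0],"slide": [2,-1,165],"jaw": 85},
    {"dr": [0,0,0],"slide": [2,-1,190],"jaw": 85},
    {"dr": [0,0,0],"slide": [2,-1,202],"jaw": 85},
    {"dr": [0,0,0],"slide": [2,-1,206],"jaw": 85},
    {"dr": [0,0,0],"slide": [2,-1,206],"jaw": 85},
  ],
)

```text
clock: 27.6
position: [646.9, 9.0, 12.1]
ee_rot: [0.994, -0.109, 0.001, -0.0]
contact_force: [0.6, -0.6, 0.9]
gripper_width: 84.7
grasp_force: 0.0
```

>>> step_arm(
  motion=[
    {"dr": [0,0,0],"slide": [0,0,0],"jaw": 72},
    {"dr": [0,0,0],"slide": [0,0,0],"jaw": 64},
    {"dr": [0,0,0],"slide": [0,0,0],"jaw": 58},
    {"dr": [0,0,0],"slide": [0,0,0],"jaw": 50},
    {"dr": [0,0,0],"slide": [0,0,0],"jaw": 40},
    {"dr": [0,0,0],"slide": [0,0,0],"jaw": 40},
    {"dr": [0,0,0],"slide": [0,0,0],"jaw": 40},
    {"dr": [0,0,0],"slide": [0,0,0],"jaw": 40},
  ],
)

```text
clock: 28.6
position: [646.5, 8.2, 12.4]
ee_rot: [0.994, -0.109, 0.0, 0.0]
contact_force: [-1.6, -1.2, 6.0]
gripper_width: 54.7
grasp_force: 64.5
```

>>> step_arm(
  motion=[
    {"dr": [0,0,0],"slide": [0,0,-15],"jaw": 40},
    {"dr": [0,0,0],"slide": [0,0,-45],"jaw": 40},
    {"dr": [0,0,0],"slide": [0,0,-80],"jaw": 40},
    {"dr": [0,0,0],"slide": [0,0,-120],"jaw": 40},
    {"dr": [0,0,0],"slide": [0,0,-150],"jaw": 40},
    {"dr": [0,0,0],"slide": [0,0,-160],"jaw": 40},
    {"dr": [0,0,0],"slide": [0,0,-160],"jaw": 40},
    {"dr": [0,0,0],"slide": [0,0,-160],"jaw": 40},
  ],
)

```text
clock: 29.6
position: [644.9, 8.5, 168.9]
ee_rot: [0.994, -0.109, -0.002, 0.0]
contact_force: [-0.6, -0.1, -6.5]
gripper_width: 54.4
grasp_force: 64.7
```

```bash
python3 go.py 445 -310 171 -12.5
```

```text
pos [644.9   8.5 168.9] yaw -12.5 w 54.4 t 29.6
slide [-126.   354.3   -1.1] dr [ 0.01  0.03 -0.01]
```

>>> step_arm(
  motion=[
    {"dr": [0,0,0],"slide": [-4,12,0],"jaw": 40},
    {"dr": [0,0,0],"slide": [-12,34,0],"jaw": 40},
    {"dr": [0,0,0],"slide": [-24,66,0],"jaw": 40},
    {"dr": [0,0,0],"slide": [-37,104,0],"jaw": 40},
    {"dr": [0,0,0],"slide": [-51,142,0],"jaw": 40},
    {"dr": [0,0,0],"slide": [-64,180,0],"jaw": 40},
    {"dr": [0,0,0],"slide": [-78,218,0],"jaw": 40},
    {"dr": [0,0,0],"slide": [-91,256,0],"jaw": 40},
  ],
)

```text
clock: 30.6
position: [499.5, -223.6, 171.5]
ee_rot: [0.994, -0.109, -0.0, 0.0]
contact_force: [-0.2, 0.1, -5.7]
gripper_width: 53.9
grasp_force: 64.8
```

>>> step_arm(
  motion=[
    {"dr": [0,0,0],"slide": [-13,36,0],"jaw": 40},
    {"dr": [0,0,0],"slide": [-24,66,0],"jaw": 40},
    {"dr": [0,0,0],"slide": [-32,88,0],"jaw": 40},
    {"dr": [0,0,0],"slide": [-35,98,0],"jaw": 40},
    {"dr": [0,0,0],"slide": [-35,98,0],"jaw": 40},
    {"dr": [0,0,0],"slide": [-35,98,0],"jaw": 40},
    {"dr": [0,0,0],"slide": [-35,98,0],"jaw": 40},
    {"dr": [0,0,0],"slide": [-35,98,0],"jaw": 40},
  ],
)

```text
clock: 31.6
position: [446.9, -309.2, 171.3]
ee_rot: [0.994, -0.108, -0.0, -0.0]
contact_force: [-0.4, -0.2, -6.4]
gripper_width: 54.2
grasp_force: 64.9
```

```bash
python3 go.py 490 -315 171 -12.5; python3 - <<'E'
from h import *
im=optics.get_image("wrist"); cv2.imwrite("pics/w9.png",im)
import pickle; pickle.dump(cam("wrist"),open("w9.pkl","wb"))
E
```

```text
pos [ 446.9 -309.2  171.3] yaw -12.5 w 54.2 t 31.6
slide [43.3 -3.6  0.3] dr [-0.    0.    0.01]
```

View pics/w9.png

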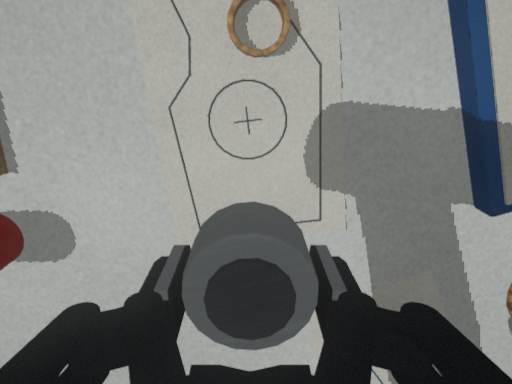

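The ring's cross is at (248,120), the held weight's disc is centred at (250,299), and the tape is at (259,24).

```bash
python3 - <<'E'
from h import *
np.set_printoptions(precision=1,suppress=True)
import pickle
c=pickle.load(open("w9.pkl","rb")); r=ray(c,(248,120),3); w=ray(c,(250,299),205); print("ring",r,"weight",w,"tape",ray(c,(259,24),21))
a=ray(c,(209,120),3);b=ray(c,(287,120),3); print("ring dia",np.linalg.norm(a-b))
s=arm.read_state(); Rm=R.from_quat(s["ee_rot"]); print("weight-tcp tool",Rm.inv().apply(w-s["position"]),"ring-tcp",Rm.inv().apply(r-s["position"]),"d",Rm.inv().apply(r-w))
E
```

```text
ring [ 490.9 -315.6    3. ] weight [ 449.1 -308.1  205. ] tape [ 563.4 -340.8   21. ]
ring dia 70.42569801765721
weight-tcp tool [  1.9  -1.7 -33.7] ring-tcp [ 44.4  -3.3 168.3] d [ 42.5  -1.6 202. ]
```

>>> step_arm(
  motion=[
    {"dr": [0,0,0],"slide": [15,-1,0],"jaw": 40},
    {"dr": [0,0,0],"slide": [32,-2,10],"jaw": 40},
    {"dr": [0,0,0],"slide": [43,-3,35],"jaw": 40},
    {"dr": [0,0,0],"slide": [43,-3,65],"jaw": 40},
    {"dr": [0,0,0],"slide": [43,-3,95],"jaw": 40},
    {"dr": [0,0,0],"slide": [43,-3,125],"jaw": 40},
    {"dr": [0,0,0],"slide": [43,-3,142],"jaw": 40},
    {"dr": [0,0,0],"slide": [43,-3,150],"jaw": 40},
  ],
)

```text
clock: 32.65
position: [489.5, -316.2, 20.0]
ee_rot: [0.994, -0.109, -0.001, -0.0]
contact_force: [1.0, -0.4, -5.0]
gripper_width: 54.1
grasp_force: 64.9
```

>>> step_arm(
  motion=[
    {"dr": [0,0,0],"slide": [0,0,4],"jaw": 40},
    {"dr": [0,0,0],"slide": [0,0,8],"jaw": 40},
    {"dr": [0,0,0],"slide": [0,0,11],"jaw": 40},
    {"dr": [0,0,0],"slide": [0,0,12],"jaw": 40},
    {"dr": [0,0,0],"slide": [0,0,12],"jaw": 40},
    {"dr": [0,0,0],"slide": [0,0,12],"jaw": 58},
    {"dr": [0,0,0],"slide": [0,0,12],"jaw": 62},
    {"dr": [0,0,0],"slide": [0,0,12],"jaw": 68},
  ],
)

```text
clock: 33.65
position: [489.6, -316.3, 9.6]
ee_rot: [0.994, -0.109, 0.001, 0.0]
contact_force: [-0.3, 1.2, 0.1]
gripper_width: 68.2
grasp_force: 0.0
```

>>> step_arm(
  motion=[
    {"dr": [0,0,0],"slide": [0,0,0],"jaw": 80},
    {"dr": [0,0,0],"slide": [0,0,0],"jaw": 85},
    {"dr": [0,0,0],"slide": [0,0,0],"jaw": 85},
    {"dr": [0,0,0],"slide": [0,0,-20],"jaw": 85},
    {"dr": [0,0,0],"slide": [0,0,-60],"jaw": 85},
    {"dr": [0,0,0],"slide": [0,0,-120],"jaw": 85},
    {"dr": [0,0,0],"slide": [0,0,-180],"jaw": 85},
    {"dr": [0,0,0],"slide": [0,0,-204],"jaw": 85},
  ],
)

```text
clock: 34.65
position: [490.6, -316.8, 218.0]
ee_rot: [0.994, -0.109, 0.004, 0.001]
contact_force: [0.1, 0.3, -0.8]
gripper_width: 84.7
grasp_force: 0.0
```

```bash
python3 go.py 538 362 213 -102.5; python3 - <<'E'
from h import *
np.set_printoptions(precision=1,suppress=True)
im=optics.get_image("wrist"); cv2.imwrite("pics/w10.png",im); c=cam("wrist")
print("expect",proj(c,[491,-315.6,43]))
g=cv2.GaussianBlur(cv2.cvtColor(im,cv2.COLOR_BGR2GRAY),(5,5),0)
for q in (cv2.HoughCircles(g,cv2.HOUGH_GRADIENT,1,10,param1=80,param2=16,minRadius=15,maxRadius=50)[0][:8]): print(q,[ray(c,q[:2],z) for z in(3,39,43)])
cv2.imwrite("pics/w10b.png",cv2.resize(im[100:260,150:350],None,fx=3,fy=3))
E
```

```text
pos [ 490.6 -316.8  218. ] yaw -12.5 w 84.7 t 34.65
slide [-100.5 -673.     3.3] dr [-0.03 -0.05 11.25]
expect [249.5 168. ]
[248.5 157.5  33.3] [array([ 492.7, -315. ,    3. ]), array([ 500.5, -316.7,   39. ]), array([ 501.3, -316.9,   43. ])]
[249.5 167.5  18.3] [array([ 481.6, -313.6,    3. ]), array([ 490.5, -315.5,   39. ]), array([ 491.4, -315.7,   43. ])]
[262.5  79.5  29.9] [array([ 567.9, -346.3,    3. ]), array([ 568.2, -344.9,   39. ]), array([ 568.2, -344.8,   43. ])]
[235.5  97.5  44.9] [array([ 556.8, -315.7,    3. ]), array([ 558.1, -317.4,   39. ]), array([ 558.3, -317.6,   43. ])]
[265.5 157.5  28. ] [array([ 488.7, -332.9,    3. ]), array([ 496.8, -332.9,   39. ]), array([ 497.8, -332.9,   43. ])]
[276.5 128.5  35. ] [array([ 516.7, -350.6,    3. ]), array([ 522. , -348.8,   39. ]), array([ 522.6, -348.6,   43. ])]
[ 27.5 262.5  29.3] [array([425.3, -29. ,   3. ]), array([439.8, -59.4,  39. ]), array([441.4, -62.7,  43. ])]
[236.5 170.5  48.3] [array([ 481.4, -299. ,    3. ]), array([ 490.3, -302.3,   39. ]), array([ 491.3, -302.7,   43. ])]
```

View pics/w10b.png

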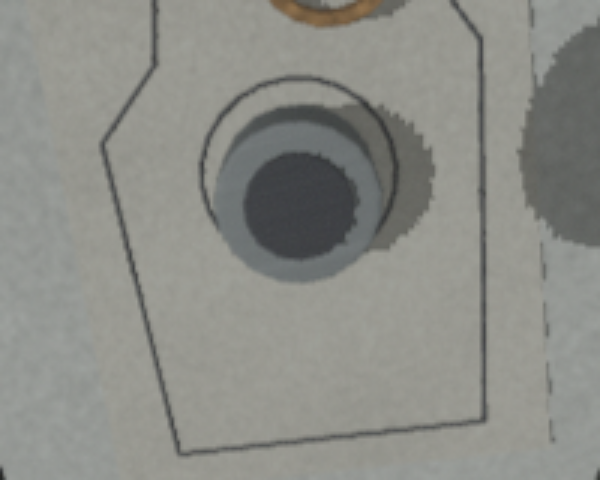

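The weight sits inside the ring, concentric to about 2 mm (measured (491.4,-315.7) against the ring's (492.7,-315)). Now back to the can.

>>> step_arm(
  motion=[
    {"dr": [0,0,0.7],"slide": [-6,-42,0],"jaw": 85},
    {"dr": [0,0,1.4],"slide": [-12,-84,0],"jaw": 85},
    {"dr": [0,0,2.1],"slide": [-19,-126,0],"jaw": 85},
    {"dr": [0,0,2.8],"slide": [-25,-168,0],"jaw": 85},
    {"dr": [0,0,3.5],"slide": [-31,-210,0],"jaw": 85},
    {"dr": [0,0,4.2],"slide": [-37,-252,0],"jaw": 85},
    {"dr": [0,0,4.9],"slide": [-43,-294,0],"jaw": 85},
    {"dr": [0,0,5.6],"slide": [-50,-336,0],"jaw": 85},
  ],
)

```text
clock: 35.7
position: [512.7, 24.1, 212.7]
ee_rot: [0.877, -0.481, -0.0, 0.0]
contact_force: [-0.2, -0.8, -0.3]
gripper_width: 84.9
grasp_force: 0.0
```

>>> step_arm(
  motion=[
    {"dr": [0,0,0.9],"slide": [-45,-34,0],"jaw": 85},
    {"dr": [0,0,1.8],"slide": [-90,-67,0],"jaw": 85},
    {"dr": [0,0,2.7],"slide": [-135,-101,0],"jaw": 85},
    {"dr": [0,0,3.6],"slide": [-180,-134,0],"jaw": 85},
    {"dr": [0,0,4.5],"slide": [-225,-168,0],"jaw": 85},
    {"dr": [0,0,5.4],"slide": [-260,-194,0],"jaw": 85},
    {"dr": [0,0,5.65],"slide": [-273,-203,0],"jaw": 85},
    {"dr": [0,0,5.65],"slide": [-273,-203,0],"jaw": 85},
  ],
)

```text
clock: 36.7
position: [536.0, 363.0, 211.8]
ee_rot: [-0.627, 0.779, -0.0, -0.001]
contact_force: [0.1, -0.2, -0.5]
gripper_width: 84.9
grasp_force: 0.0
```

```bash
python3 go.py 538.2 362.3 47.3 -102.5; python3 - <<'E'
from h import *
np.set_printoptions(precision=1,suppress=True)
im=optics.get_image("wrist"); cv2.imwrite("pics/w11.png",im); c=cam("wrist")
g=cv2.GaussianBlur(cv2.cvtColor(im,cv2.COLOR_BGR2GRAY),(5,5),0)
print("expect can",proj(c,[538.2,362.3,98]))
for q in (cv2.HoughCircles(g,cv2.HOUGH_GRADIENT,1,10,param1=80,param2=16,minRadius=15,maxRadius=45)[0][:6]): print(q,ray(c,q[:2],98))
E
```

```text
pos [536.  363.  211.8] yaw -102.4 w 84.9 t 36.7
slide [-1.000e-01 -2.500e+00  1.645e+02] dr [ 0.01 -0.01  0.01]
expect can [247.4 184. ]
[247.5 184.5  25.1] [538.2 362.7  98. ]
[397.5 119.5  42.2] [417.8 337.5  98. ]
[442.5 278.5  40. ] [390.7 483.9  98. ]
[299.5 319.5  36.6] [520.2 499.2  98. ]
[450.5 291.5  28.9] [384.4 498.9  98. ]
[341.5 318.5  44.4] [482.6 506.5  98. ]
```

>>> step_arm(
  motion=[
    {"dr": [0,0,0],"slide": [0,-2,30],"jaw": 85},
    {"dr": [0,0,0],"slide": [0,-2,70],"jaw": 85},
    {"dr": [0,0,0],"slide": [0,-2,110],"jaw": 85},
    {"dr": [0,0,0],"slide": [0,-2,140],"jaw": 85},
    {"dr": [0,0,0],"slide": [0,-2,158],"jaw": 85},
    {"dr": [0,0,0],"slide": [0,-2,166],"jaw": 85},
    {"dr": [0,0,0],"slide": [0,-2,166],"jaw": 85},
    {"dr": [0,0,0],"slide": [0,-2,166],"jaw": 85},
  ],
)

```text
clock: 37.75
position: [539.2, 362.3, 48.7]
ee_rot: [-0.626, 0.78, 0.0, 0.001]
contact_force: [1.0, 0.0, 1.0]
gripper_width: 85.0
grasp_force: 0.0
```

>>> step_arm(
  motion=[
    {"dr": [0,0,0],"slide": [0,0,0],"jaw": 70},
    {"dr": [0,0,0],"slide": [0,0,0],"jaw": 58},
    {"dr": [0,0,0],"slide": [0,0,0],"jaw": 50},
    {"dr": [0,0,0],"slide": [0,0,0],"jaw": 44},
    {"dr": [0,0,0],"slide": [0,0,0],"jaw": 38},
    {"dr": [0,0,0],"slide": [0,0,0],"jaw": 30},
    {"dr": [0,0,0],"slide": [0,0,0],"jaw": 25},
    {"dr": [0,0,0],"slide": [0,0,0],"jaw": 25},
  ],
)

```text
clock: 38.75
position: [538.5, 361.7, 47.5]
ee_rot: [-0.626, 0.78, -0.0, 0.0]
contact_force: [-0.8, 0.2, 3.4]
gripper_width: 39.0
grasp_force: 59.9
```

>>> step_arm(
  motion=[
    {"dr": [0,0,0],"slide": [0,0,-15],"jaw": 25},
    {"dr": [0,0,0],"slide": [0,0,-50],"jaw": 25},
    {"dr": [0,0,0],"slide": [0,0,-90],"jaw": 25},
    {"dr": [0,0,0],"slide": [0,0,-120],"jaw": 25},
    {"dr": [0,0,0],"slide": [0,0,-120],"jaw": 25},
    {"dr": [0,0,0],"slide": [0,0,-120],"jaw": 25},
    {"dr": [0,0,0],"slide": [0,0,-120],"jaw": 25},
    {"dr": [0,0,0],"slide": [0,0,-120],"jaw": 25},
  ],
)

```text
clock: 39.75
position: [538.2, 361.4, 166.0]
ee_rot: [-0.626, 0.78, -0.0, -0.001]
contact_force: [-0.5, 0.4, -1.7]
gripper_width: 38.5
grasp_force: 60.5
```

```bash
python3 go.py 643.8 73.4 167.3 -102.5
```

```text
pos [538.2 361.4 166. ] yaw -102.5 w 38.5 t 39.75
slide [ 258.2 -165.5   -1. ] dr [ 0.01 -0.01 -0.  ]
```

>>> step_arm(
  motion=[
    {"dr": [0,0,0],"slide": [20,-13,0],"jaw": 25},
    {"dr": [0,0,0],"slide": [52,-33,0],"jaw": 25},
    {"dr": [0,0,0],"slide": [90,-58,0],"jaw": 25},
    {"dr": [0,0,0],"slide": [130,-83,0],"jaw": 25},
    {"dr": [0,0,0],"slide": [170,-109,0],"jaw": 25},
    {"dr": [0,0,0],"slide": [210,-135,0],"jaw": 25},
    {"dr": [0,0,0],"slide": [242,-155,0],"jaw": 25},
    {"dr": [0,0,0],"slide": [258,-165,0],"jaw": 25},
  ],
)

```text
clock: 40.75
position: [643.9, 71.1, 166.9]
ee_rot: [-0.625, 0.781, 0.0, -0.0]
contact_force: [-0.1, -0.4, -1.6]
gripper_width: 39.0
grasp_force: 60.5
```

>>> step_arm(
  motion=[
    {"dr": [0,0,0],"slide": [0,0,0],"jaw": 25},
    {"dr": [0,0,0],"slide": [0,0,0],"jaw": 25},
    {"dr": [0,0,0],"slide": [0,0,15],"jaw": 25},
    {"dr": [0,0,0],"slide": [0,0,40],"jaw": 25},
    {"dr": [0,0,0],"slide": [0,0,60],"jaw": 25},
    {"dr": [0,0,0],"slide": [0,0,70],"jaw": 25},
    {"dr": [0,0,0],"slide": [0,0,70],"jaw": 25},
    {"dr": [0,0,0],"slide": [0,0,70],"jaw": 25},
  ],
)

```text
clock: 41.75
position: [644.3, 74.5, 98.1]
ee_rot: [-0.626, 0.78, -0.0, 0.001]
contact_force: [1.3, 0.7, -1.5]
gripper_width: 38.3
grasp_force: 60.5
```

```bash
python3 go.py 643.8 73.4 46.3 -102.5
```

```text
pos [644.3  74.5  98.1] yaw -102.5 w 38.3 t 41.75
slide [ 1.2  0.4 51.8] dr [-0.01  0.    0.  ]
```

>>> step_arm(
  motion=[
    {"dr": [0,0,0],"slide": [1,0,15],"jaw": 25},
    {"dr": [0,0,0],"slide": [1,0,30],"jaw": 25},
    {"dr": [0,0,0],"slide": [1,0,42],"jaw": 25},
    {"dr": [0,0,0],"slide": [1,0,48],"jaw": 25},
    {"dr": [0,0,0],"slide": [1,0,51],"jaw": 25},
    {"dr": [0,0,0],"slide": [1,0,51],"jaw": 25},
    {"dr": [0,0,0],"slide": [1,0,51],"jaw": 44},
    {"dr": [0,0,0],"slide": [1,0,51],"jaw": 50},
  ],
)

```text
clock: 42.75
position: [644.0, 73.2, 46.9]
ee_rot: [-0.626, 0.78, -0.0, 0.001]
contact_force: [-0.2, 0.0, -0.2]
gripper_width: 50.1
grasp_force: 0.0
```

>>> step_arm(
  motion=[
    {"dr": [0,0,0],"slide": [0,0,0],"jaw": 65},
    {"dr": [0,0,0],"slide": [0,0,0],"jaw": 75},
    {"dr": [0,0,0],"slide": [0,0,0],"jaw": 85},
    {"dr": [0,0,0],"slide": [0,0,-20],"jaw": 85},
    {"dr": [0,0,0],"slide": [0,0,-60],"jaw": 85},
    {"dr": [0,0,0],"slide": [0,0,-110],"jaw": 85},
    {"dr": [0,0,0],"slide": [0,0,-150],"jaw": 85},
    {"dr": [0,0,0],"slide": [0,0,-167],"jaw": 85},
  ],
)

```text
clock: 43.75
position: [644.5, 73.4, 216.4]
ee_rot: [-0.626, 0.78, -0.001, 0.002]
contact_force: [0.4, 0.3, -1.0]
gripper_width: 85.2
grasp_force: 0.0
```

```bash
python3 go.py 518.4 267.8 213.3 -107; python3 - <<'E'
from h import *
np.set_printoptions(precision=1,suppress=True)
im=optics.get_image("wrist"); cv2.imwrite("pics/w12.png",im); c=cam("wrist")
g=cv2.GaussianBlur(cv2.cvtColor(im,cv2.COLOR_BGR2GRAY),(5,5),0)
print("expect can",proj(c,[643.8,73.4,97]))
for q in (cv2.HoughCircles(g,cv2.HOUGH_GRADIENT,1,10,param1=80,param2=16,minRadius=18,maxRadius=35)[0][:6]): print(q,ray(c,q[:2],97))
E
```

```text
pos [644.5  73.4 216.4] yaw -102.5 w 85.2 t 43.75
slide [-162.5  165.2    2.8] dr [-0.03  0.02  0.56]
expect can [252.2 179.9]
[251.5 185.5  23.4] [645.4  77.9  97. ]
[ 57.5 173.5  28.4] [795.9  34.2  97. ]
[  1.5 209.5  26.6] [854.1  53.3  97. ]
```

>>> step_arm(
  motion=[
    {"dr": [0,0,0.1],"slide": [-27,27,0],"jaw": 85},
    {"dr": [0,0,0.2],"slide": [-54,55,0],"jaw": 85},
    {"dr": [0,0,0.3],"slide": [-81,82,0],"jaw": 85},
    {"dr": [0,0,0.4],"slide": [-108,110,0],"jaw": 85},
    {"dr": [0,0,0.5],"slide": [-135,137,0],"jaw": 85},
    {"dr": [0,0,0.56],"slide": [-162,165,0],"jaw": 85},
    {"dr": [0,0,0.56],"slide": [-162,165,0],"jaw": 85},
    {"dr": [0,0,0.56],"slide": [-162,165,0],"jaw": 85},
  ],
)

```text
clock: 44.8
position: [517.1, 266.6, 212.0]
ee_rot: [-0.595, 0.804, -0.0, -0.001]
contact_force: [0.2, 0.4, -0.1]
gripper_width: 85.1
grasp_force: 0.0
```

```bash
python3 go.py 518.4 267.8 34.3 -107
```

```text
pos [517.1 266.6 212. ] yaw -107.0 w 85.1 t 44.8
slide [ -1.9  -1.1 177.7] dr [ 0.01 -0.01  0.  ]
```

Commanded z is 213.3, so going down 179 to 34.3.

>>> step_arm(
  motion=[
    {"dr": [0,0,0],"slide": [-1,-1,30],"jaw": 85},
    {"dr": [0,0,0],"slide": [-1,-1,70],"jaw": 85},
    {"dr": [0,0,0],"slide": [-1,-1,110],"jaw": 85},
    {"dr": [0,0,0],"slide": [-1,-1,145],"jaw": 85},
    {"dr": [0,0,0],"slide": [-1,-1,168],"jaw": 85},
    {"dr": [0,0,0],"slide": [-1,-1,179],"jaw": 85},
    {"dr": [0,0,0],"slide": [-1,-1,179],"jaw": 85},
    {"dr": [0,0,0],"slide": [-1,-1,179],"jaw": 85},
  ],
)

```text
clock: 45.8
position: [519.6, 267.9, 35.3]
ee_rot: [-0.595, 0.804, -0.0, 0.001]
contact_force: [0.4, 0.1, -0.2]
gripper_width: 85.1
grasp_force: 0.0
```

>>> step_arm(
  motion=[
    {"dr": [0,0,0],"slide": [0,0,0],"jaw": 70},
    {"dr": [0,0,0],"slide": [0,0,0],"jaw": 60},
    {"dr": [0,0,0],"slide": [0,0,0],"jaw": 52},
    {"dr": [0,0,0],"slide": [0,0,0],"jaw": 45},
    {"dr": [0,0,0],"slide": [0,0,0],"jaw": 38},
    {"dr": [0,0,0],"slide": [0,0,0],"jaw": 30},
    {"dr": [0,0,0],"slide": [0,0,0],"jaw": 30},
    {"dr": [0,0,0],"slide": [0,0,0],"jaw": 30},
  ],
)

```text
clock: 46.8
position: [518.9, 268.0, 34.8]
ee_rot: [-0.595, 0.804, 0.0, 0.0]
contact_force: [-0.9, 0.2, 5.3]
gripper_width: 45.1
grasp_force: 61.9
```

>>> step_arm(
  motion=[
    {"dr": [0,0,0],"slide": [0,0,-15],"jaw": 30},
    {"dr": [0,0,0],"slide": [0,0,-50],"jaw": 30},
    {"dr": [0,0,0],"slide": [0,0,-90],"jaw": 30},
    {"dr": [0,0,0],"slide": [0,0,-120],"jaw": 30},
    {"dr": [0,0,0],"slide": [0,0,-130],"jaw": 30},
    {"dr": [0,0,0],"slide": [0,0,-130],"jaw": 30},
    {"dr": [0,0,0],"slide": [0,0,-130],"jaw": 30},
    {"dr": [0,0,0],"slide": [0,0,-130],"jaw": 30},
  ],
)

```text
clock: 47.8
position: [518.2, 267.2, 162.8]
ee_rot: [-0.595, 0.804, -0.0, -0.002]
contact_force: [-0.2, -0.7, -1.5]
gripper_width: 44.8
grasp_force: 61.6
```

```bash
python3 go.py 617 -53.3 164.3 -107
```

```text
pos [518.2 267.2 162.8] yaw -107.0 w 44.8 t 47.8
slide [ 277.6 -188.2   -1.2] dr [ 0.01 -0.02 -0.  ]
```

>>> step_arm(
  motion=[
    {"dr": [0,0,0],"slide": [20,-14,0],"jaw": 30},
    {"dr": [0,0,0],"slide": [55,-37,0],"jaw": 30},
    {"dr": [0,0,0],"slide": [97,-66,0],"jaw": 30},
    {"dr": [0,0,0],"slide": [140,-95,0],"jaw": 30},
    {"dr": [0,0,0],"slide": [183,-124,0],"jaw": 30},
    {"dr": [0,0,0],"slide": [225,-152,0],"jaw": 30},
    {"dr": [0,0,0],"slide": [260,-176,0],"jaw": 30},
    {"dr": [0,0,0],"slide": [278,-188,0],"jaw": 30},
  ],
)

```text
clock: 48.8
position: [617.3, -55.2, 163.2]
ee_rot: [-0.594, 0.804, 0.0, -0.001]
contact_force: [-0.7, 0.8, -2.4]
gripper_width: 45.1
grasp_force: 61.7
```

>>> step_arm(
  motion=[
    {"dr": [0,0,0],"slide": [0,0,0],"jaw": 30},
    {"dr": [0,0,0],"slide": [0,0,0],"jaw": 30},
    {"dr": [0,0,0],"slide": [0,0,20],"jaw": 30},
    {"dr": [0,0,0],"slide": [0,0,45],"jaw": 30},
    {"dr": [0,0,0],"slide": [0,0,68],"jaw": 30},
    {"dr": [0,0,0],"slide": [0,0,80],"jaw": 30},
    {"dr": [0,0,0],"slide": [0,0,80],"jaw": 30},
    {"dr": [0,0,0],"slide": [0,0,80],"jaw": 30},
  ],
)

```text
clock: 49.8
position: [618.1, -52.7, 85.4]
ee_rot: [-0.595, 0.804, -0.001, 0.001]
contact_force: [0.9, 0.1, -1.7]
gripper_width: 45.0
grasp_force: 61.7
```

```bash
python3 go.py 617 -53.3 33.3 -107
```

```text
pos [618.1 -52.7  85.4] yaw -106.9 w 45.0 t 49.8
slide [ 0.9  1.  52.1] dr [-0.01  0.    0.01]
```

>>> step_arm(
  motion=[
    {"dr": [0,0,0],"slide": [0,0,15],"jaw": 30},
    {"dr": [0,0,0],"slide": [0,0,30],"jaw": 30},
    {"dr": [0,0,0],"slide": [0,0,42],"jaw": 30},
    {"dr": [0,0,0],"slide": [0,0,48],"jaw": 30},
    {"dr": [0,0,0],"slide": [0,0,51],"jaw": 30},
    {"dr": [0,0,0],"slide": [0,0,51],"jaw": 30},
    {"dr": [0,0,0],"slide": [0,0,51],"jaw": 50},
    {"dr": [0,0,0],"slide": [0,0,51],"jaw": 56},
  ],
)

```text
clock: 50.8
position: [617.8, -53.1, 33.7]
ee_rot: [-0.595, 0.804, -0.0, 0.001]
contact_force: [-0.1, 0.9, -0.3]
gripper_width: 56.4
grasp_force: 0.0
```

>>> step_arm(
  motion=[
    {"dr": [0,0,0],"slide": [0,0,0],"jaw": 65},
    {"dr": [0,0,0],"slide": [0,0,0],"jaw": 75},
    {"dr": [0,0,0],"slide": [0,0,0],"jaw": 85},
    {"dr": [0,0,0],"slide": [0,0,-20],"jaw": 85},
    {"dr": [0,0,0],"slide": [0,0,-60],"jaw": 85},
    {"dr": [0,0,0],"slide": [0,0,-110],"jaw": 85},
    {"dr": [0,0,0],"slide": [0,0,-160],"jaw": 85},
    {"dr": [0,0,0],"slide": [0,0,-180],"jaw": 85},
  ],
)

```text
clock: 51.8
position: [618.7, -53.1, 217.4]
ee_rot: [-0.595, 0.804, -0.002, 0.003]
contact_force: [0.1, -0.1, -0.0]
gripper_width: 85.0
grasp_force: 0.0
```

```bash
python3 go.py 420.7 334 213.3 -12.9; python3 - <<'E'
from h import *
np.set_printoptions(precision=1,suppress=True)
im=optics.get_image("wrist"); cv2.imwrite("pics/w13.png",im); c=cam("wrist")
m=((im.max(2)<45).astype(np.uint8))[:250]
print("expect bottle cap",proj(c,[616.6,-54.4,93]))
for k in cv2.findContours(m,cv2.RETR_EXTERNAL,cv2.CHAIN_APPROX_SIMPLE)[0]:
    if cv2.contourArea(k)>500:
        p,r=cv2.minEnclosingCircle(k); print(p,r,ray(c,p,93))
E
```

```text
pos [618.7 -53.1 217.4] yaw -107.0 w 85.0 t 51.8
slide [-312.4  302.4    3. ] dr [ -0.05  -0.02 -11.76]
expect bottle cap [254.1 175.9]
(253.0, 175.5) 18.445966720581055 [617.4 -55.   93. ]
```

The bottle is back on its spot (cap at (617.4,-55), at first (616.6,-54.4)). Now the jar.

>>> step_arm(
  motion=[
    {"dr": [0,0,-0.7],"slide": [-19,19,0],"jaw": 85},
    {"dr": [0,0,-1.5],"slide": [-39,38,0],"jaw": 85},
    {"dr": [0,0,-2.2],"slide": [-58,57,0],"jaw": 85},
    {"dr": [0,0,-3.0],"slide": [-78,76,0],"jaw": 85},
    {"dr": [0,0,-3.7],"slide": [-97,94,0],"jaw": 85},
    {"dr": [0,0,-4.4],"slide": [-117,113,0],"jaw": 85},
    {"dr": [0,0,-5.2],"slide": [-136,132,0],"jaw": 85},
    {"dr": [0,0,-5.9],"slide": [-156,151,0],"jaw": 85},
  ],
)

```text
clock: 52.85
position: [517.6, 140.7, 212.4]
ee_rot: [0.868, -0.497, -0.0, 0.001]
contact_force: [0.1, 0.1, 0.2]
gripper_width: 84.9
grasp_force: 0.0
```

>>> step_arm(
  motion=[
    {"dr": [0,0,-1.0],"slide": [-36,-2,0],"jaw": 85},
    {"dr": [0,0,-2.0],"slide": [-72,-4,0],"jaw": 85},
    {"dr": [0,0,-3.0],"slide": [-108,-6,0],"jaw": 85},
    {"dr": [0,0,-4.0],"slide": [-144,-8,0],"jaw": 85},
    {"dr": [0,0,-5.0],"slide": [-180,-10,0],"jaw": 85},
    {"dr": [0,0,-5.86],"slide": [-217,-12,0],"jaw": 85},
    {"dr": [0,0,-5.86],"slide": [-217,-12,0],"jaw": 85},
    {"dr": [0,0,-5.86],"slide": [-217,-12,0],"jaw": 85},
  ],
)

```text
clock: 53.85
position: [419.5, 333.3, 212.6]
ee_rot: [0.994, -0.113, -0.0, 0.001]
contact_force: [0.3, 0.3, 0.3]
gripper_width: 84.4
grasp_force: 0.0
```

```bash
python3 go.py 420.7 334 43.3 -12.9; python3 - <<'E'
from h import *
np.set_printoptions(precision=1,suppress=True)
im=optics.get_image("wrist"); cv2.imwrite("pics/w14.png",im); c=cam("wrist")
g=cv2.GaussianBlur(cv2.cvtColor(im,cv2.COLOR_BGR2GRAY),(5,5),0)
print("expect jar",proj(c,[420.7,335,90]))
for q in (cv2.HoughCircles(g,cv2.HOUGH_GRADIENT,1,10,param1=80,param2=16,minRadius=25,maxRadius=40)[0][:4]): print(q,ray(c,q[:2],90))
E
```

```text
pos [419.5 333.3 212.6] yaw -13.0 w 84.4 t 53.85
slide [  1.2  -1.2 169.3] dr [ 0.01  0.   -0.01]
expect jar [249.1 181.2]
[247.5 183.5  33.8] [419.1 336.7  90. ]
[ 79.5 272.5  35. ] [371.7 502.6  90. ]
[ 57.5 224.5  39.4] [420.1 502.9  90. ]
[ 20.5 156.5  39.4] [482.  507.8  90. ]
```

>>> step_arm(
  motion=[
    {"dr": [0,0,0],"slide": [1,-1,30],"jaw": 85},
    {"dr": [0,0,0],"slide": [1,-1,70],"jaw": 85},
    {"dr": [0,0,0],"slide": [1,-1,110],"jaw": 85},
    {"dr": [0,0,0],"slide": [1,-1,140],"jaw": 85},
    {"dr": [0,0,0],"slide": [1,-1,160],"jaw": 85},
    {"dr": [0,0,0],"slide": [1,-1,170],"jaw": 85},
    {"dr": [0,0,0],"slide": [1,-1,170],"jaw": 85},
    {"dr": [0,0,0],"slide": [1,-1,170],"jaw": 85},
  ],
)

```text
clock: 54.9
position: [421.5, 334.9, 44.2]
ee_rot: [0.994, -0.113, 0.001, -0.001]
contact_force: [-0.7, -0.4, 0.1]
gripper_width: 85.2
grasp_force: 0.0
```

>>> step_arm(
  motion=[
    {"dr": [0,0,0],"slide": [0,0,0],"jaw": 70},
    {"dr": [0,0,0],"slide": [0,0,0],"jaw": 60},
    {"dr": [0,0,0],"slide": [0,0,0],"jaw": 52},
    {"dr": [0,0,0],"slide": [0,0,0],"jaw": 45},
    {"dr": [0,0,0],"slide": [0,0,0],"jaw": 40},
    {"dr": [0,0,0],"slide": [0,0,0],"jaw": 40},
    {"dr": [0,0,0],"slide": [0,0,0],"jaw": 40},
    {"dr": [0,0,0],"slide": [0,0,0],"jaw": 40},
  ],
)

```text
clock: 55.9
position: [421.2, 334.9, 44.2]
ee_rot: [0.994, -0.112, 0.0, -0.0]
contact_force: [-0.1, -0.3, 4.9]
gripper_width: 57.1
grasp_force: 64.3
```

>>> step_arm(
  motion=[
    {"dr": [0,0,0],"slide": [0,0,-15],"jaw": 40},
    {"dr": [0,0,0],"slide": [0,0,-50],"jaw": 40},
    {"dr": [0,0,0],"slide": [0,0,-90],"jaw": 40},
    {"dr": [0,0,0],"slide": [0,0,-120],"jaw": 40},
    {"dr": [0,0,0],"slide": [0,0,-130],"jaw": 40},
    {"dr": [0,0,0],"slide": [0,0,-130],"jaw": 40},
    {"dr": [0,0,0],"slide": [0,0,-130],"jaw": 40},
    {"dr": [0,0,0],"slide": [0,0,-130],"jaw": 40},
  ],
)

```text
clock: 56.9
position: [420.4, 333.9, 171.9]
ee_rot: [0.994, -0.113, -0.001, 0.001]
contact_force: [-0.2, 1.1, -2.4]
gripper_width: 57.1
grasp_force: 64.4
```

```bash
python3 go.py 571 22.6 173.3 -12.9
```

```text
pos [420.4 333.9 171.9] yaw -12.9 w 57.1 t 56.9
slide [216.4 269.8  -1. ] dr [ 0.02  0.01 -0.  ]
```

>>> step_arm(
  motion=[
    {"dr": [0,0,0],"slide": [16,20,0],"jaw": 40},
    {"dr": [0,0,0],"slide": [43,54,0],"jaw": 40},
    {"dr": [0,0,0],"slide": [75,94,0],"jaw": 40},
    {"dr": [0,0,0],"slide": [109,136,0],"jaw": 40},
    {"dr": [0,0,0],"slide": [143,178,0],"jaw": 40},
    {"dr": [0,0,0],"slide": [176,220,0],"jaw": 40},
    {"dr": [0,0,0],"slide": [203,254,0],"jaw": 40},
    {"dr": [0,0,0],"slide": [216,270,0],"jaw": 40},
  ],
)

```text
clock: 57.9
position: [571.4, 20.8, 172.1]
ee_rot: [0.994, -0.114, -0.001, 0.0]
contact_force: [-0.1, 0.6, -1.8]
gripper_width: 56.6
grasp_force: 64.6
```

>>> step_arm(
  motion=[
    {"dr": [0,0,0],"slide": [0,0,0],"jaw": 40},
    {"dr": [0,0,0],"slide": [0,0,0],"jaw": 40},
    {"dr": [0,0,0],"slide": [0,0,20],"jaw": 40},
    {"dr": [0,0,0],"slide": [0,0,45],"jaw": 40},
    {"dr": [0,0,0],"slide": [0,0,68],"jaw": 40},
    {"dr": [0,0,0],"slide": [0,0,80],"jaw": 40},
    {"dr": [0,0,0],"slide": [0,0,80],"jaw": 40},
    {"dr": [0,0,0],"slide": [0,0,80],"jaw": 40},
  ],
)

```text
clock: 58.9
position: [571.8, 23.5, 94.3]
ee_rot: [0.994, -0.112, 0.001, -0.0]
contact_force: [-0.2, 0.2, -1.2]
gripper_width: 57.0
grasp_force: 64.6
```

```bash
python3 go.py 571 22.6 42.3 -12.9
```

```text
pos [571.8  23.5  94.3] yaw -12.9 w 57.0 t 58.9
slide [-0.7  1.1 52. ] dr [-0.   -0.01  0.  ]
```

>>> step_arm(
  motion=[
    {"dr": [0,0,0],"slide": [0,0,15],"jaw": 40},
    {"dr": [0,0,0],"slide": [0,0,30],"jaw": 40},
    {"dr": [0,0,0],"slide": [0,0,42],"jaw": 40},
    {"dr": [0,0,0],"slide": [0,0,48],"jaw": 40},
    {"dr": [0,0,0],"slide": [0,0,51],"jaw": 40},
    {"dr": [0,0,0],"slide": [0,0,51],"jaw": 40},
    {"dr": [0,0,0],"slide": [0,0,51],"jaw": 60},
    {"dr": [0,0,0],"slide": [0,0,51],"jaw": 66},
  ],
)

```text
clock: 59.9
position: [571.7, 23.2, 42.6]
ee_rot: [0.994, -0.112, 0.001, -0.0]
contact_force: [0.6, -0.3, -0.1]
gripper_width: 65.9
grasp_force: 0.0
```

>>> step_arm(
  motion=[
    {"dr": [0,0,0],"slide": [0,0,0],"jaw": 75},
    {"dr": [0,0,0],"slide": [0,0,0],"jaw": 85},
    {"dr": [0,0,0],"slide": [0,0,0],"jaw": 85},
    {"dr": [0,0,0],"slide": [0,0,-20],"jaw": 85},
    {"dr": [0,0,0],"slide": [0,0,-60],"jaw": 85},
    {"dr": [0,0,0],"slide": [0,0,-110],"jaw": 85},
    {"dr": [0,0,0],"slide": [0,0,-160],"jaw": 85},
    {"dr": [0,0,0],"slide": [0,0,-190],"jaw": 85},
  ],
)

```text
clock: 60.9
position: [571.8, 23.2, 235.5]
ee_rot: [0.994, -0.112, 0.002, -0.001]
contact_force: [1.1, 0.8, -0.6]
gripper_width: 85.2
grasp_force: 0.0
```

>>> step_arm(
  motion=[
    {"dr": [0,0,0],"slide": [40,0,0],"jaw": 85},
    {"dr": [0,0,0],"slide": [70,18,0],"jaw": 85},
    {"dr": [0,0,0],"slide": [71,1,0],"jaw": 85},
    {"dr": [0,0,0],"slide": [71,1,0],"jaw": 85},
    {"dr": [0,0,0],"slide": [71,1,0],"jaw": 85},
    {"dr": [0,0,0],"slide": [71,1,0],"jaw": 85},
    {"dr": [0,0,0],"slide": [71,1,0],"jaw": 85},
    {"dr": [0,0,0],"slide": [71,1,0],"jaw": 85},
  ],
)

```text
clock: 61.9
position: [639.9, 6.2, 232.5]
ee_rot: [0.994, -0.112, 0.0, -0.0]
contact_force: [0.4, 0.0, 0.8]
gripper_width: 84.9
grasp_force: 0.0
```

```bash
python3 - <<'E'
from h import *
import pickle
s=arm.read_state(); print(s["position"],s["clock"])
im=optics.get_image("wrist"); pickle.dump(cam("wrist"),open("w15.pkl","wb"))
cv2.imwrite("pics/w15b.png",cv2.resize(im,(800,600),interpolation=cv2.INTER_CUBIC))
E
```

```text
[639.93138409   6.22527935 232.47813213] 61.9
```

View pics/w15b.png

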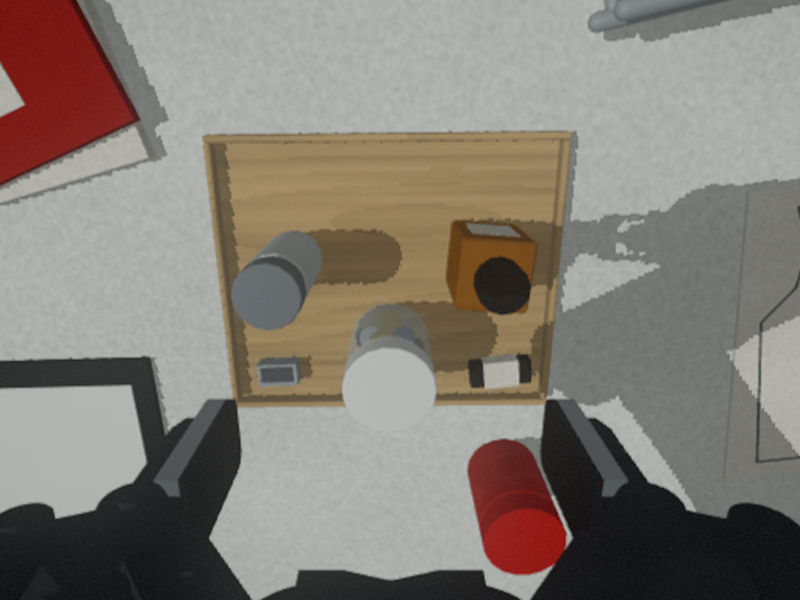

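The view from the same camera pose matches the first one to 1–2 px. The jar lid is at (389,387), can cap (269,291) and bottle cap (502,285), with the eraser and sharpener in place and the weight gone from the tray. I'm handing it in.

```bash
python3 -c "
from bench import arm
print(arm.job_done())"
```

```text
the job is handed in; nothing more can be done
None
```

I handed the job in at about 62 s of the 147 s allowed, but the hand-in call returned no verdict. The weight sits on the ring, about 2 mm off centre. In the last picture the jar, bottle and can stand back on their spots to within 1–2 pixels, and the eraser and sharpener look unmoved. The tape was still in place when I last saw it, just after placing the weight.

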